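Change over the canisters on the hot-plate unit

ROBOT

A 7-joint arm with a two-finger parallel gripper is mounted at the origin on the work surface. World frame = base frame: x ahead of the robot, y to its left, z up, the work surface at z = 0. Lengths are in m, angles in rad, forces in N, time in s.
With the tool pointing down it reaches from about 0.4 to 0.875 m from the base axis. Payload 6.5 kg.
Tool frame: the origin (TCP) lies at the very end of the fingers, on their centre line; the grasp point (between the pads) lies 19 mm behind it; z points along the fingers, y is the direction in which the jaws open and shut (so a half turn about z gives the same grasp; the last joint's range is limited). The gripper opens to 88 mm and grips with 3 to 60 N. Pads are 18 mm wide; open, the fingers measure 123 mm over their backs; the gripper's body (75 mm by 187 mm) begins 45 mm behind the grasp point.
Start: joints at [1.192, 0.536, -0.004, 1.538, 0.003, 1.067, -0.071], TCP at [0.2, -0.618, 0.205] pointing down, gripper open.
Joint ranges: [-2.7, 2.7], [-0.37, 2.16], [-1.27, 1.26], [0.24, 2.4], [-1.31, 4.45], [0.19, 1.91], [-2.76, 2.76]. Speed limits (rad/s): [2.39, 2.39, 3.14, 3.14, 3.14, 3.14, 3.14].

INTERFACE

Orientations are given as a rotation vector (axis times angle).
In Python, from bench import arm gives the robot as it stands.
- The arm moves only by the tool jog_arm, never from a script. Its argument "commands" is a list of rows, each an object of numbers: "tx", "ty", "tz": the shift along the tool's x, y, z in m; "turn": the turn about the tool's z in rad; "fingers": the opening in per cent of the stroke, from 0 (shut) to 100 (fully open). In form: [{"tx": .., "ty": .., "tz": .., "turn": .., "fingers": ..}, ...]. A call has 1 to 20 rows; each row shifts and turns the commanded pose from where the row before left it, along the tool's axes as they then stand; what a row does not reach is not made up. A row lasts 1/10 s, in which the tool goes at most 50 mm and 8.59 degrees, less where a joint would pass 70% of its speed; a pose out of reach is approached as far as the arm can. A call is refused whole if a number of a shift passes 0.05 or a number of a turn 0.15, either way. A call with a gripper value outside its range is refused whole. The fingers move at their own pace and stop on an object; "force" is the grip in N (left out, the last holds). Time passes only in rows, so rows that do not move let the fingers close. It gives the time, the measured TCP pose, the force and the opening at its end, in the units of the state.
- arm.sense(): the state, without advancing time (a new reading comes with each control period).
- arm.camera(name): name is "scene" or "top" or "wrist"; returns (picture, depth): 420x560x3 uint8, red, green, blue; 420x560 float32, m along the optical axis (not along the pixel's ray), 0 where there is no reading.
- arm.camera_info(name): a dict with "fx", "fy", "cx", "cy" (pixels), "R" (3x3) and "t" (3): a world point X has camera coordinates R X + t. Camera axes: x right, y down, z forward; pixel columns grow to the right and rows downward; lengths in m; the calibration is good to about 2 mm. A picture is of the moment at which its call begins: read the wrist's pose just before it. camera_info takes no time and is no camera call; for the wrist camera it gives the pose at the moment of the call.
- arm.hand_in(): hands the job in, once; it reports no verdict.
The state is a dict: "time": time; "joint_positions": joint angles; "joint_velocities": joint speeds; "joint_efforts": joint torques, N m; "eef_pos": TCP position; "ee_rot": TCP orientation; "wrist_force": force on the tool from outside, world axes, zero at the start; "torque": the same for the moment, N m; "gripper_width": opening from 0.0 (shut) to 1.0 (fully open).
Only numpy, scipy, OpenCV 4.12 (cv2) and the standard library are available. Lean on these libraries where they do the work, as an engineer would, in place of code of your own. Each camera call takes 0.05 s, during which the arm holds its last target. There are 200 camera calls.

TASK

First clear the glass beaker off the hot-plate unit and stand it upright in the white tray. Then change the canisters over: hang every square canister from the hotplates on a hook of the rack by its wire handle, each on its own hook, and lift every round canister off its hook and stand it upright in the middle of a hotplate, one to a plate. Do not disturb the jars and the can standing around.

Things in the scene. Friction and masses are not known exactly. Their poses are not given: they have to be found in the camera images.
- unit: Hot-plate unit (fixed, cold): low stainless box 160 (x) x 440 (y) x 60 mm high with a blue knob panel on its -x face and three round hotplates in a row along y, rising to 72 mm above the table. Origin at the centre of its underside.
- plate1 (a point): centre of the top face of one of the three hotplates: dark disc, diameter 112 mm, top 72 mm above the table, 140 mm apart
- plate2 (a point): centre of the top face of one of the three hotplates: dark disc, diameter 112 mm, top 72 mm above the table, 140 mm apart
- plate3 (a point): centre of the top face of one of the three hotplates: dark disc, diameter 112 mm, top 72 mm above the table, 140 mm apart
- rack: Hook rack (fixed): grey base 130 x 370 mm (12 mm thick, from 30 mm in front of the origin to 100 mm behind), two posts and a rail 233 mm high at the top, with four hooks towards the rack's -x. Origin on the table under the rail. The hooks' lowest points are 52 mm in front of the origin along -x.
- hook1 (a point): one of four upturned hooks, 95 mm apart along the rack's y, 8 mm rod. Point: top of the rod at its lowest place, 204 mm above the table, where a bail rests (a canister's 87 mm point then hangs about 29 mm below). From here the rod rises 22 mm over 28 mm to its free tip (rack's -x) and 22 mm over 56 mm back to the rail (+x). Axes as the rack's.
- hook2 (a point): one of four upturned hooks, 95 mm apart along the rack's y, 8 mm rod. Point: top of the rod at its lowest place, 204 mm above the table, where a bail rests (a canister's 87 mm point then hangs about 29 mm below). From here the rod rises 22 mm over 28 mm to its free tip (rack's -x) and 22 mm over 56 mm back to the rail (+x). Axes as the rack's.
- hook3 (a point): one of four upturned hooks, 95 mm apart along the rack's y, 8 mm rod. Point: top of the rod at its lowest place, 204 mm above the table, where a bail rests (a canister's 87 mm point then hangs about 29 mm below). From here the rod rises 22 mm over 28 mm to its free tip (rack's -x) and 22 mm over 56 mm back to the rail (+x). Axes as the rack's.
- hook4 (a point): one of four upturned hooks, 95 mm apart along the rack's y, 8 mm rod. Point: top of the rod at its lowest place, 204 mm above the table, where a bail rests (a canister's 87 mm point then hangs about 29 mm below). From here the rod rises 22 mm over 28 mm to its free tip (rack's -x) and 22 mm over 56 mm back to the rail (+x). Axes as the rack's.
- tray: Low white plastic tray (fixed), 160 (x) x 180 (y) mm, walls 5 mm thick and 14 mm high, floor about 5 mm thick, lying flat. Origin at the centre of its underside.
- beaker_mid (a point): Glass beaker, straight-sided and open at the top, outer diameter 56 mm, height 80 mm, wall 3 mm, 0.12 kg. The point is on its axis half-way up (40 mm above its underside); z up.
- round1_mid (a point): Round steel canister, diameter 64, body 56 mm high. Over it a rigid 6 mm wire bail in its own y-z plane: legs at y +-27 mm up to z 95 mm, sloping to an apex on the axis (wire centre at z 125 mm above the underside). Above it on a thin stem a black grip tab, 14 thick (y), 28 wide (x), z 137 to 175 mm; grip it from above. A hook passes through the bail along x. Point: on the axis, z 87.5 mm (half-way up); z up. 0.2 kg. May be absent.
- round2_mid (a point): Round steel canister, diameter 64, body 56 mm high. Over it a rigid 6 mm wire bail in its own y-z plane: legs at y +-27 mm up to z 95 mm, sloping to an apex on the axis (wire centre at z 125 mm above the underside). Above it on a thin stem a black grip tab, 14 thick (y), 28 wide (x), z 137 to 175 mm; grip it from above. A hook passes through the bail along x. Point: on the axis, z 87.5 mm (half-way up); z up. 0.2 kg. May be absent.
- round3_mid (a point): Round steel canister, diameter 64, body 56 mm high. Over it a rigid 6 mm wire bail in its own y-z plane: legs at y +-27 mm up to z 95 mm, sloping to an apex on the axis (wire centre at z 125 mm above the underside). Above it on a thin stem a black grip tab, 14 thick (y), 28 wide (x), z 137 to 175 mm; grip it from above. A hook passes through the bail along x. Point: on the axis, z 87.5 mm (half-way up); z up. 0.2 kg. May be absent.
- round4_mid (a point): Round steel canister, diameter 64, body 56 mm high. Over it a rigid 6 mm wire bail in its own y-z plane: legs at y +-27 mm up to z 95 mm, sloping to an apex on the axis (wire centre at z 125 mm above the underside). Above it on a thin stem a black grip tab, 14 thick (y), 28 wide (x), z 137 to 175 mm; grip it from above. A hook passes through the bail along x. Point: on the axis, z 87.5 mm (half-way up); z up. 0.2 kg. May be absent.
- square1_mid (a point): Square steel canister, 60 x 60, body 52 mm high. Over it a rigid 6 mm wire bail in its own y-z plane: legs at y +-27 mm up to z 95 mm, sloping to an apex on the axis (wire centre at z 125 mm above the underside). Above it on a thin stem a black grip tab, 14 thick (y), 28 wide (x), z 137 to 175 mm; grip it from above. A hook passes through the bail along x. Point: on the axis, z 87.5 mm (half-way up); z up. 0.2 kg. May be absent.
- square2_mid (a point): Square steel canister, 60 x 60, body 52 mm high. Over it a rigid 6 mm wire bail in its own y-z plane: legs at y +-27 mm up to z 95 mm, sloping to an apex on the axis (wire centre at z 125 mm above the underside). Above it on a thin stem a black grip tab, 14 thick (y), 28 wide (x), z 137 to 175 mm; grip it from above. A hook passes through the bail along x. Point: on the axis, z 87.5 mm (half-way up); z up. 0.2 kg. May be absent.
- amber_jar: Bystander: amber glass jar, diameter 64, height 85 mm; origin at the centre of its underside
- reagent_bottle: Bystander: white plastic jar with a blue cap, diameter 60, height 90 mm; origin at the centre of its underside
- tin: Bystander: aluminium can with a pale paper label, diameter 68, height 85 mm; origin at the centre of its underside

How it is judged:
On the way:
1. the beaker stands upright in the tray (x of beaker_mid in the frame of tray between -0.052 and 0.052 m and y of beaker_mid in the frame of tray between -0.062 and 0.062 m and z of beaker_mid in the frame of tray between 0.035 and 0.055 m and angle between beaker_mid's own z axis and vertical below 0.15 rad and linear speed of beaker below 0.03 m/s), for 0.2 s.
At the end, for the whole second after the job is handed in: The beaker stands upright inside the tray; every round canister present stands upright on a hotplate, its axis within 27 mm of the plate's centre; every square canister present hangs by its bail on a hook of the rack; all are at rest (all of step 1 and ((horizontal distance between round1_mid and plate1 below 0.027 m and z of round1_mid in the frame of plate1 between 0.0775 and 0.0975 m) or (horizontal distance between round1_mid and plate2 below 0.027 m and z of round1_mid in the frame of plate2 between 0.0775 and 0.0975 m) or (horizontal distance between round1_mid and plate3 below 0.027 m and z of round1_mid in the frame of plate3 between 0.0775 and 0.0975 m)) and angle between each of round1_mid, round2_mid, round3_mid, round4_mid's own z axis and vertical below 0.12 rad and linear speed of each of round1, round2, round3, round4 below 0.03 m/s and ((horizontal distance between round2_mid and plate1 below 0.027 m and z of round2_mid in the frame of plate1 between 0.0775 and 0.0975 m) or (horizontal distance between round2_mid and plate2 below 0.027 m and z of round2_mid in the frame of plate2 between 0.0775 and 0.0975 m) or (horizontal distance between round2_mid and plate3 below 0.027 m and z of round2_mid in the frame of plate3 between 0.0775 and 0.0975 m)) and ((horizontal distance between round3_mid and plate1 below 0.027 m and z of round3_mid in the frame of plate1 between 0.0775 and 0.0975 m) or (horizontal distance between round3_mid and plate2 below 0.027 m and z of round3_mid in the frame of plate2 between 0.0775 and 0.0975 m) or (horizontal distance between round3_mid and plate3 below 0.027 m and z of round3_mid in the frame of plate3 between 0.0775 and 0.0975 m)) and ((horizontal distance between round4_mid and plate1 below 0.027 m and z of round4_mid in the frame of plate1 between 0.0775 and 0.0975 m) or (horizontal distance between round4_mid and plate2 below 0.027 m and z of round4_mid in the frame of plate2 between 0.0775 and 0.0975 m) or (horizontal distance between round4_mid and plate3 below 0.027 m and z of round4_mid in the frame of plate3 between 0.0775 and 0.0975 m)) and ((x of square1_mid in the frame of hook1 between -0.03 and 0.035 m and y of square1_mid in the frame of hook1 between -0.025 and 0.025 m and z of square1_mid in the frame of hook1 between -0.047 and -0.01 m) or (x of square1_mid in the frame of hook2 between -0.03 and 0.035 m and y of square1_mid in the frame of hook2 between -0.025 and 0.025 m and z of square1_mid in the frame of hook2 between -0.047 and -0.01 m) or (x of square1_mid in the frame of hook3 between -0.03 and 0.035 m and y of square1_mid in the frame of hook3 between -0.025 and 0.025 m and z of square1_mid in the frame of hook3 between -0.047 and -0.01 m) or (x of square1_mid in the frame of hook4 between -0.03 and 0.035 m and y of square1_mid in the frame of hook4 between -0.025 and 0.025 m and z of square1_mid in the frame of hook4 between -0.047 and -0.01 m)) and angle between each of square1_mid, square2_mid's own z axis and vertical below 0.3 rad and linear speed of each of square1, square2 below 0.06 m/s and ((x of square2_mid in the frame of hook1 between -0.03 and 0.035 m and y of square2_mid in the frame of hook1 between -0.025 and 0.025 m and z of square2_mid in the frame of hook1 between -0.047 and -0.01 m) or (x of square2_mid in the frame of hook2 between -0.03 and 0.035 m and y of square2_mid in the frame of hook2 between -0.025 and 0.025 m and z of square2_mid in the frame of hook2 between -0.047 and -0.01 m) or (x of square2_mid in the frame of hook3 between -0.03 and 0.035 m and y of square2_mid in the frame of hook3 between -0.025 and 0.025 m and z of square2_mid in the frame of hook3 between -0.047 and -0.01 m) or (x of square2_mid in the frame of hook4 between -0.03 and 0.035 m and y of square2_mid in the frame of hook4 between -0.025 and 0.025 m and z of square2_mid in the frame of hook4 between -0.047 and -0.01 m))); the robot touches nothing.
It fails at once if a canister is carried off while the beaker still stands on the hot-plate unit (x of beaker_mid in the frame of unit between -0.07 and 0.07 m and y of beaker_mid in the frame of unit between -0.21 and 0.21 m and z of beaker_mid in the frame of unit between 0.08 and 0.125 m and distance of any of round1_mid, round2_mid, round3_mid, round4_mid, square1_mid, square2_mid from where it was at the start of the episode above 0.12 m).
It fails at once if a bystander (amber jar, white jar or can) is pushed more than 40 mm or tipped over (distance of any of amber_jar, reagent_bottle, tin from where it was at the start of the episode above 0.04 m or angle between any of amber_jar, reagent_bottle, tin's own z axis and vertical above 0.5 rad).
Of round1, round2, round3, round4 only 2 to 3 are there at a start; the rules pass over those that are not, and their reading is None.
Of square1, square2 only 1 to 2 are there at a start; the rules pass over those that are not, and their reading is None.
At some moment in a run one of beaker may be knocked a few centimetres aside while the robot is not near it.
It also fails if it takes over 210 s, if anything falls off the work surface, if the arm or the gripper's body presses on something with over 40 N, if the wrist force passes 120 N, or if a joint passes its speed limit or range.

## Working session

There is one attempt and no reset: what is moved stays moved. The work goes in short steps, Python scripts to look and compute and a tool call to move; the robot and the scene stay as the last step left them, time stands still between calls to the robot, and variables do not carry over. Pictures are saved under pics/ and viewed, about 12 in all and at most 16, crops included, and the job is handed in when it is done.

Besides the shell and the picture viewer there is one more tool, called after "Emit:" as name([rows], argument=value, ...), one row to a line, values as JSON. jog_arm: Moves the arm, as the interface text tells. Its arguments: {"type":"object","properties":{"commands":{"type":"array"},"force":{"type":"number"}},"required":["commands"]}

```bash
mkdir -p pics; cat > h.py <<'E'
from bench import arm
import numpy as np, cv2
def shot(n,f):
    ci=arm.camera_info(n); p,d=arm.camera(n)
    cv2.imwrite(f'pics/{f}.png',p[:,:,::-1]); np.savez(f'pics/{f}.npz',p=p,d=d,**{k:np.array(ci[k]) for k in ci}); return p,d,ci
def cloud(f):
    z=np.load(f'pics/{f}.npz'); d=z['d']; v,u=np.mgrid[:d.shape[0],:d.shape[1]]
    P=np.stack([(u-z['cx'])*d/z['fx'],(v-z['cy'])*d/z['fy'],d],-1)
    W=(P-z['t'])@z['R']; W[d==0]=np.nan; return W,z['p']
E
python3 - <<'E'
from h import *
print(arm.sense())
for n in('scene','top'):
    p,d,ci=shot(n,n+'0'); print(n,ci['R'],ci['t'],ci['fx'])
E
```

```text
{'time': 0.0, 'joint_positions': array([ 1.19180316,  0.53714195, -0.00441665,  1.53885372,  0.00255567,
        1.0673201 , -0.07121886]), 'joint_velocities': array([-2.45208095e-04, -1.74550090e-03,  5.14743771e-05,  5.41449993e-04,
        1.22075018e-03, -2.79129880e-04,  7.67202637e-04]), 'joint_efforts': array([-2.63959337e-04, -5.70984292e+01,  9.90550742e-01, -2.51600718e+01,
       -5.61676989e-02,  1.77875772e-02,  1.76404997e-04]), 'eef_pos': array([ 0.19978898, -0.61782679,  0.20366259]), 'ee_rot': array([-3.10158830e+00, -4.89092106e-01,  5.72510369e-04]), 'wrist_force': array([ 0.41023579,  0.02483709, -1.29422843]), 'torque': array([ 0.01205343, -0.00047004, -0.01560227]), 'gripper_width': 0.9981031967579802}
scene [[ 0.66685491  0.74510613 -0.01101734]
 [ 0.55153881 -0.50345025 -0.66508855]
 [-0.50110824  0.43744108 -0.74668322]] [-0.34140036 -0.2041007   1.64212154] 515.876664687112
top [[ 1.19507593e-01 -9.92833286e-01 -4.64012338e-05]
 [-9.68648461e-01 -1.16586207e-01 -2.19380525e-01]
 [ 2.17802878e-01  2.62625851e-02 -9.75639371e-01]] [-0.04362474  0.52979323  1.23627546] 438.1352520467812
```

View pics/scene0.png

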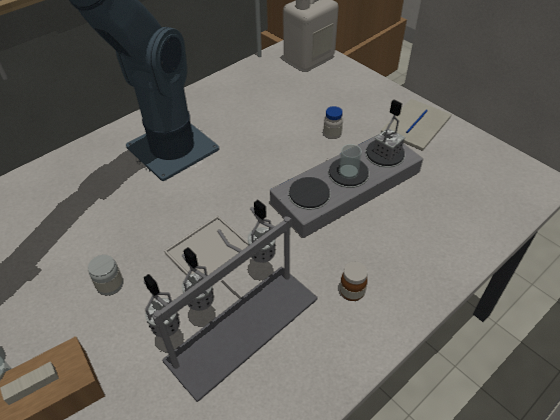

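View pics/top0.png

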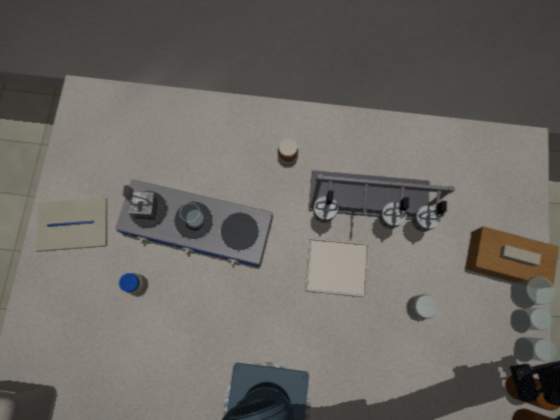

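The unit is at top-view (195,222): a square canister on the left plate (142,202), the beaker on the middle one (191,215), and the right plate (240,231) is empty. The rack is at (380,190), with round canisters on three hooks (325,207), (393,213) and (428,216), and the hook at (352,210) is free. The tray is at (337,267).

```bash
python3 - <<'E'
from h import *
W,p=cloud('top0')
def med(u,v,r=2): return np.round(np.nanmedian(W[v-r:v+r+1,u-r:u+r+1].reshape(-1,3),0),4)
for n,u,v in [('plateR',240,231),('amber',288,146),('blue',129,283),('tin',426,306),('tray',337,267)]: print(n,med(u,v))
X,Y,Z=W[...,0],W[...,1],W[...,2]
# unit top: z 55..65 ; rail z 225-240; tabs z>.2
def rect(m):
    m=cv2.morphologyEx(m.astype(np.uint8),cv2.MORPH_OPEN,np.ones((2,2)))
    n,l,s,c=cv2.connectedComponentsWithStats(m)
    for i in range(1,n):
        if s[i,4]<12: continue
        q=np.c_[X[l==i],Y[l==i]].astype(np.float32); r=cv2.minAreaRect(q)
        print(s[i,4],c[i].round(),np.round(q.mean(0),4),'box',np.round(r[0],4),np.round(r[1],3),round(r[2],1),'z',np.nanmedian(Z[l==i]).round(4), np.nanmax(Z[l==i]).round(4))
ok=(np.arange(560)<470)[None]&(np.arange(420)<350)[:,None]
print('unit');rect((Z>.05)&(Z<.08)&ok&(np.arange(560)<275)[None])
print('rail');rect((Z>.222)&(Z<.245)&ok)
print('tabs');rect((Z>.248)&ok)
print('sqtab,beaker');rect((Z>.2)&ok&(np.arange(560)<275)[None]);rect((Z>.13)&(Z<.17)&ok&(np.arange(560)<275)[None])
print('base');rect((Z>.008)&(Z<.02)&ok)
im=p[150:260,110:460,::-1]; im=cv2.resize(im,None,fx=2.28,fy=2.28,interpolation=cv2.INTER_CUBIC); cv2.imwrite('pics/c1.png',cv2.convertScaleAbs(im,alpha=1.5))
E
```

```text
plateR [0.4768 0.1358 0.0721]
amber [0.7492 0.028  0.0847]
blue [0.2902 0.4211 0.0912]
tin [ 0.3265 -0.4063  0.0857]
tray [ 0.4147 -0.1603  0.0052]
unit
6881 [200. 225.] [nan nan] box [0.4905 0.2788] [0.438 0.168] 84.1 z 0.0622 0.1567
85 [192. 216.] [nan nan] box [0.4989 0.2697] [0.048 0.037] 33.9 z 0.078 0.155
91 [138. 285.] [0.289  0.4058] box [0.284  0.4146] [0.033 0.064] 65.7 z 0.059 0.0824
rail
665 [386. 184.] [nan nan] box [ 0.6317 -0.2901] [0.06  0.455] 11.7 z 0.2314 0.2409
42 [130. 194.] [0.5128 0.416 ] box [0.5125 0.4157] [0.012 0.028] 68.3 z 0.2257 0.2387
30 [401. 207.] [ 0.5608 -0.2874] box [ 0.563  -0.2996] [0.021 0.041] 5.3 z 0.2373 0.2564
40 [439. 210.] [ 0.5619 -0.381 ] box [ 0.5635 -0.3922] [0.037 0.023] 86.2 z 0.2374 0.2516
tabs
64 [330. 197.] [ 0.5664 -0.1029] box [ 0.5939 -0.1145] [0.018 0.104] 67.2 z 0.2601 0.2646
75 [406. 203.] [nan nan] box [ 0.5996 -0.3256] [0.023 0.119] 43.6 z 0.2604 0.2646
85 [444. 207.] [ 0.5772 -0.4   ] box [ 0.6021 -0.4311] [0.026 0.149] 37.5 z 0.2589 0.2665
sqtab,beaker
122 [128. 193.] [0.5155 0.4225] box [0.54   0.4629] [0.124 0.032] 60.
[... 3148 characters left out ...]
63.] [ 0.4364 -0.2499] box [ 0.4379 -0.2487] [0.042 0.01 ] 4.8 z 0.0108 0.0182
18 [308. 267.] [ 0.4039 -0.0753] box [ 0.4042 -0.0752] [0.024 0.004] 5.7 z 0.0088 0.0188
18 [308. 279.] [ 0.368  -0.0762] box [ 0.3683 -0.0762] [0.024 0.004] 5.6 z 0.0098 0.0195
20 [366. 282.] [ 0.3789 -0.2519] box [ 0.3796 -0.2518] [0.027 0.007] 4.9 z 0.0035 0.0178
16 [307. 289.] [ 0.3396 -0.0774] box [ 0.3402 -0.0777] [0.014 0.007] 6.8 z 0.0095 0.0173
26 [365. 294.] [ 0.3443 -0.249 ] box [ 0.3474 -0.2456] [0.024 0.018] 6.4 z 0.0042 0.0199
16 [324. 292.] [ 0.3347 -0.1306] box [ 0.3347 -0.1308] [0.003 0.022] 6.8 z 0.007 0.0158
16 [334. 294.] [ 0.3352 -0.1601] box [ 0.3352 -0.1599] [0.003 0.021] 6.3 z 0.0089 0.0185
```

View pics/c1.png

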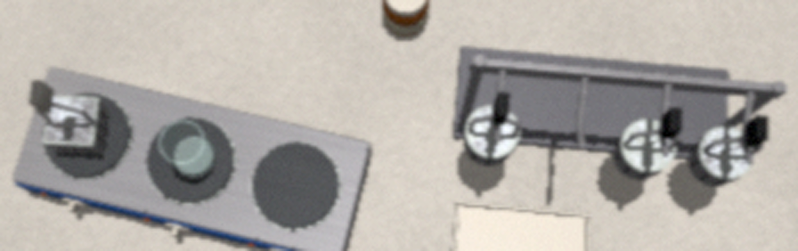

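The close-up confirms one square canister with its tab at the upper left of plate 1, the beaker on the middle plate, and three round canisters on hooks 1, 3 and 4 from the left. Next I'll fit the unit, rack and tray.

```bash
python3 - <<'E'
from h import *
W,p=cloud('top0'); X,Y,Z=W[...,0],W[...,1],W[...,2]
v,u=np.mgrid[:420,:560]
def rect(m,n):
    q=np.c_[X[m],Y[m]].astype(np.float32); r=cv2.minAreaRect(q); print(n,len(q),q.mean(0).round(4),np.round(r[0],4),np.round(r[1],3),round(r[2],1))
m=(Z>.052)&(Z<.068)&(u>110)&(u<275)&(v>170)&(v<270)
m=cv2.erode(m.astype(np.uint8),np.ones((3,3)))>0
rect(m,'unit top(eroded)')
g=p.max(2)
d=((g<75)&(Z>.066)&(Z<.078)&(u>205)&(u<275)&(v>200)&(v<260)); rect(d,'plateR'); print(cv2.minEnclosingCircle(np.c_[X[d],Y[d]].astype(np.float32)))
# rail
m=(Z>.226)&(Z<.238)&(u>312)&(u<455)&(v<195)
q=np.c_[X[m],Y[m]]; k=np.polyfit(q[:,1],q[:,0],1); 
for _ in range(3): q=q[abs(q[:,0]-np.polyval(k,q[:,1]))<.01]; k=np.polyfit(q[:,1],q[:,0],1)
print('rail x=',k,'yr',q[:,1].min(),q[:,1].max(),np.median(q[:,0]))
m=(Z>.005)&(Z<.02)&(u>305)&(u<445)&(v>165)&(v<222); m=cv2.morphologyEx(m.astype(np.uint8),cv2.MORPH_OPEN,np.ones((3,3)))>0; rect(m,'base')
m=(Z>.009)&(Z<.02)&(u>300)&(u<375)&(v>236)&(v<300); rect(m,'tray')
for n,a,b,c,e,zt in [('t1',318,340,185,210,.256),('t3',395,415,192,215,.256),('t4',434,455,198,218,.256),('sq',118,140,180,205,.241)]:
    rect((Z>zt)&(u>a)&(u<b)&(v>c)&(v<e)&(Z<zt+.015),n)
E
```

```text
unit top(eroded) 3376 [0.4843 0.2692] [0.4928 0.2789] [0.433 0.157] 83.2
plateR 1156 [0.479  0.1478] [0.4775 0.1671] [0.164 0.108] 86.8
((0.4913425147533417, 0.17005370557308197), 0.08802811056375504)
rail x= [-0.02832973  0.61249068] yr -0.41876925627109224 -0.05882992394779527 0.6191002649918416
base 2761 [ 0.6501 -0.2336] [ 0.6492 -0.2364] [0.131 0.369] 1.8
tray 659 [ 0.4142 -0.16  ] [ 0.4126 -0.1592] [0.166 0.18 ] 1.0
t1 63 [ 0.5583 -0.0971] [ 0.5601 -0.0968] [0.029 0.013] 6.1
t3 66 [ 0.5651 -0.2863] [ 0.5654 -0.2867] [0.027 0.015] 4.6
t4 67 [ 0.5667 -0.3817] [ 0.5663 -0.3817] [0.027 0.015] 0.3
sq 69 [0.5147 0.4208] [0.5149 0.4218] [0.028 0.016] 2.5
```

Emit:
jog_arm([
  {"tz": -0.05},
  {"tz": -0.05},
  {"tz": -0.05},
  {"tz": -0.02},
  {"turn": 0},
])

```text
validation failed for argument at $.co...
```

Emit:
jog_arm([
  {"tx": 0.0, "ty": 0.0, "tz": -0.045, "turn": 0.0, "fingers": 100},
  {"tx": 0.0, "ty": 0.0, "tz": -0.045, "turn": 0.0, "fingers": 100},
  {"tx": 0.0, "ty": 0.0, "tz": -0.045, "turn": 0.0, "fingers": 100},
  {"tx": 0.0, "ty": 0.0, "tz": -0.035, "turn": 0.0, "fingers": 100},
  {"tx": 0.0373, "ty": -0.025, "tz": 0.0, "turn": 0.0, "fingers": 100},
  {"tx": 0.0373, "ty": -0.025, "tz": 0.0, "turn": 0.0, "fingers": 100},
  {"tx": 0.0373, "ty": -0.025, "tz": 0.0, "turn": 0.0, "fingers": 100},
  {"tx": 0.0373, "ty": -0.025, "tz": 0.0, "turn": 0.0, "fingers": 100},
  {"tx": 0.0373, "ty": -0.025, "tz": 0.0, "turn": 0.0, "fingers": 100},
  {"tx": 0.0373, "ty": -0.025, "tz": 0.0, "turn": 0.0, "fingers": 100},
  {"tx": 0.0373, "ty": -0.025, "tz": 0.0, "turn": 0.0, "fingers": 100},
  {"tx": 0.0373, "ty": -0.025, "tz": 0.0, "turn": 0.0, "fingers": 100},
  {"tx": 0.0373, "ty": -0.025, "tz": 0.0, "turn": 0.0, "fingers": 100},
], force=15)

```text
time: 1.4
eef_pos: [0.4508, -0.2994, 0.3743]
ee_rot: [-3.103, -0.489, 0.001]
wrist_force: [0.6, -0.5, -0.5]
gripper_width: 1.0
```

Emit:
jog_arm([
  {"turn": -0.142},
  {"turn": -0.142},
  {"turn": -0.142},
  {"turn": -0.142},
  {"turn": -0.142},
  {"turn": -0.142},
  {"turn": -0.142},
  {"turn": -0.142},
])

```text
validation failed for argument at $.co...
```

Emit:
jog_arm([
  {"tx": 0.0, "ty": 0.0, "tz": 0.0, "turn": -0.142, "fingers": 100},
  {"tx": 0.0, "ty": 0.0, "tz": 0.0, "turn": -0.142, "fingers": 100},
  {"tx": 0.0, "ty": 0.0, "tz": 0.0, "turn": -0.142, "fingers": 100},
  {"tx": 0.0, "ty": 0.0, "tz": 0.0, "turn": -0.142, "fingers": 100},
  {"tx": 0.0, "ty": 0.0, "tz": 0.0, "turn": -0.142, "fingers": 100},
  {"tx": 0.0, "ty": 0.0, "tz": 0.0, "turn": -0.142, "fingers": 100},
  {"tx": 0.0, "ty": 0.0, "tz": 0.0, "turn": -0.142, "fingers": 100},
  {"tx": 0.0, "ty": 0.0, "tz": 0.0, "turn": -0.142, "fingers": 100},
  {"tx": 0.048, "ty": -0.002, "tz": 0.0, "turn": 0.0, "fingers": 100},
  {"tx": 0.048, "ty": -0.002, "tz": 0.0, "turn": 0.0, "fingers": 100},
  {"tx": 0.048, "ty": -0.002, "tz": 0.0, "turn": 0.0, "fingers": 100},
  {"tx": 0.048, "ty": -0.002, "tz": 0.0, "turn": 0.0, "fingers": 100},
  {"tx": 0.048, "ty": -0.002, "tz": 0.0, "turn": 0.0, "fingers": 100},
  {"tx": 0.048, "ty": -0.002, "tz": 0.0, "turn": 0.0, "fingers": 100},
  {"tx": 0.048, "ty": -0.002, "tz": 0.0, "turn": 0.0, "fingers": 100},
  {"tx": 0.048, "ty": -0.002, "tz": 0.0, "turn": 0.0, "fingers": 100},
  {"tx": 0.048, "ty": -0.002, "tz": 0.0, "turn": 0.0, "fingers": 100},
  {"tx": 0.048, "ty": -0.002, "tz": 0.0, "turn": 0.0, "fingers": 100},
  {"tx": 0.048, "ty": -0.002, "tz": 0.0, "turn": 0.0, "fingers": 100},
  {"tx": 0.045, "ty": -0.002, "tz": 0.0, "turn": 0.0, "fingers": 100},
])

```text
time: 3.4
eef_pos: [0.4958, 0.2725, 0.3742]
ee_rot: [-2.353, -2.082, 0.001]
wrist_force: [-0.6, 0.2, -0.7]
gripper_width: 1.0
```

```bash
cat >> h.py <<'E'
from scipy.spatial.transform import Rotation as Ro
def yaw():
    R=Ro.from_rotvec(arm.sense()['ee_rot']).as_matrix(); return np.arctan2(R[1,0],R[0,0])
def go(x,y,z=None,yw=None):
    "deltas: print turn and tool shifts from the present pose to a world target, shifts in axes before and after turning"
    s=arm.sense(); R=Ro.from_rotvec(s['ee_rot']).as_matrix(); p=s['eef_pos']; d=np.array([x,y,p[2] if z is None else z])-p
    y0=yaw(); t=0 if yw is None else -((yw-y0+np.pi)%(2*np.pi)-np.pi)
    print('t',s['time'].__round__(2),'pos',p.round(4),'yaw',round(y0,3),'tilt',np.degrees(np.arccos(-R[2,2])).round(2),'turn',round(t,3),'before',(R.T@d).round(4),'after',((R@Ro.from_euler('z',t).as_matrix()).T@d).round(4),'w',round(s['gripper_width'],3),'F',s['wrist_force'].round(1),'q',s['joint_positions'].round(2))
E
python3 - <<'E'
from h import *
go(.495,.272)
shot('wrist','w1')
W,p=cloud('w1'); print(np.nanmin(W.reshape(-1,3),0),np.nanmax(W.reshape(-1,3),0))
E
```

```text
t 3.4 pos [0.4958 0.2725 0.3742] yaw 1.449 tilt 0.03 turn 0 before [-0.0006 -0.0007  0.    ] after [-0.0006 -0.0007  0.    ] w 1.0 F [-0.6  0.2 -0.7] q [-0.03  0.34 -0.74  1.5   0.23  1.38 -0.9 ]
[-0.09750217 -0.25261671 -0.4218477 ] [1.28935223 0.58601898 0.51461286]
```

View pics/w1.png

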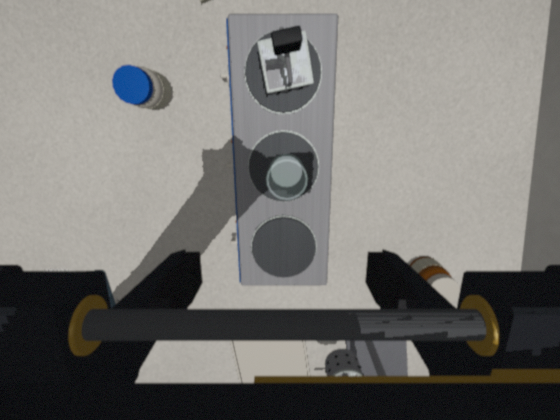

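The wrist view shows plate centres at about (284,71), (284,165) and (283,247). The beaker rim is centred at about (287,179) and its base at about (287,172). The square canister's tab top is near (288,35).

```bash
cat >> h.py <<'E'
def ray(f,u,v,z):
    c=np.load(f'pics/{f}.npz'); R,t=c['R'],c['t']; o=-R.T@t; d=R.T@np.array([(u-c['cx'])/c['fx'],(v-c['cy'])/c['fy'],1]); return (o+d*(z-o[2])/d[2]).round(4)
E
python3 - <<'E'
from h import *
for a in [(284,71,.072),(284,165,.072),(283,247,.072),(287,180,.152),(287,171,.075)]: print(a,ray('w1',*a))
W,p=cloud('w1'); X,Y,Z=W[...,0],W[...,1],W[...,2]
v,u=np.mgrid[:420,:560]
def rect(m,n):
    q=np.c_[X[m],Y[m]].astype(np.float32); r=cv2.minAreaRect(q); print(n,len(q),q.mean(0).round(4),np.round(r[0],4),np.round(r[1],3),round(r[2],1))
rect((Z>.24)&(Z<.255)&(v<60)&(u>260)&(u<320),'tab')
m=(Z>.118)&(Z<.13)&(v<110)&(u>240)&(u<330);rect(cv2.erode(m.astype(np.uint8),np.ones((2,2)))>0,'sqbody')
m=(Z>.14)&(Z<.156)&(v>130)&(v<220)&(u>240)&(u<330);rect(m,'rim')
b=p[15:215,200:380,::-1]; cv2.imwrite('pics/c2.png',cv2.resize(b,None,fx=3,fy=3,interpolation=cv2.INTER_CUBIC))
E
```

```text
(284, 71, 0.072) [0.5144 0.4174 0.072 ]
(284, 165, 0.072) [0.4979 0.2812 0.072 ]
(283, 247, 0.072) [0.4791 0.1414 0.072 ]
(287, 180, 0.152) [0.5006 0.2712 0.152 ]
(287, 171, 0.075) [0.5015 0.2716 0.075 ]
tab 566 [0.5166 0.4192] [0.5166 0.4199] [0.028 0.014] 4.8
sqbody 1616 [0.5156 0.4145] [0.5173 0.4196] [0.06  0.061] 4.1
rim 371 [0.5004 0.2707] [0.5003 0.2725] [0.055 0.055] 68.5
```

View pics/c2.png

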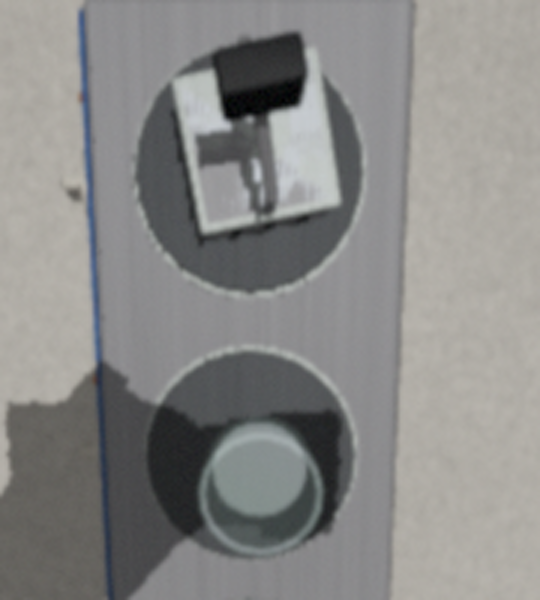

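The beaker axis is at (0.5005, 0.272) and the square's tab at (0.517, 0.420), yaw 0.08. I'll grasp the beaker now.

Emit:
jog_arm([
  {"tx": 0.0, "ty": 0.005, "tz": 0.04, "turn": 0.0, "fingers": 100},
  {"tx": 0.0, "ty": 0.0, "tz": 0.04, "turn": 0.0, "fingers": 100},
  {"tx": 0.0, "ty": 0.0, "tz": 0.04, "turn": 0.0, "fingers": 100},
  {"tx": 0.0, "ty": 0.0, "tz": 0.04, "turn": 0.0, "fingers": 100},
  {"tx": 0.0, "ty": 0.0, "tz": 0.04, "turn": 0.0, "fingers": 100},
  {"tx": 0.0, "ty": 0.0, "tz": 0.03, "turn": 0.0, "fingers": 100},
  {"tx": 0.0, "ty": 0.0, "tz": 0.02, "turn": 0.0, "fingers": 100},
  {"tx": 0.0, "ty": 0.0, "tz": 0.019, "turn": 0.0, "fingers": 100},
  {"tx": 0.0, "ty": 0.0, "tz": 0.0, "turn": 0.0, "fingers": 40},
  {"tx": 0.0, "ty": 0.0, "tz": 0.0, "turn": 0.0, "fingers": 40},
  {"tx": 0.0, "ty": 0.0, "tz": 0.0, "turn": 0.0, "fingers": 40},
  {"tx": 0.0, "ty": 0.0, "tz": 0.0, "turn": 0.0, "fingers": 40},
  {"tx": 0.0, "ty": 0.0, "tz": 0.0, "turn": 0.0, "fingers": 40},
  {"tx": 0.0, "ty": 0.0, "tz": 0.0, "turn": 0.0, "fingers": 40},
  {"tx": 0.0, "ty": 0.0, "tz": 0.0, "turn": 0.0, "fingers": 40},
  {"tx": 0.0, "ty": 0.0, "tz": 0.0, "turn": 0.0, "fingers": 40},
], force=15)

```text
time: 5.05
eef_pos: [0.5015, 0.2706, 0.1064]
ee_rot: [2.352, 2.082, 0.002]
wrist_force: [-2.3, -0.0, 5.7]
gripper_width: 0.62
```

Emit:
jog_arm([
  {"tx": 0.0, "ty": 0.0, "tz": -0.02, "turn": 0.0, "fingers": 40},
  {"tx": 0.0, "ty": 0.0, "tz": -0.04, "turn": 0.0, "fingers": 40},
  {"tx": 0.0, "ty": 0.0, "tz": -0.04, "turn": 0.0, "fingers": 40},
  {"tx": 0.0, "ty": 0.0, "tz": -0.04, "turn": 0.0, "fingers": 40},
  {"tx": 0.0, "ty": 0.0, "tz": -0.03, "turn": 0.0, "fingers": 40},
  {"tx": -0.0441, "ty": -0.0047, "tz": 0.0, "turn": 0.0, "fingers": 40},
  {"tx": -0.0441, "ty": -0.0047, "tz": 0.0, "turn": 0.0, "fingers": 40},
  {"tx": -0.0441, "ty": -0.0047, "tz": 0.0, "turn": 0.0, "fingers": 40},
  {"tx": -0.0441, "ty": -0.0047, "tz": 0.0, "turn": 0.0, "fingers": 40},
  {"tx": -0.0441, "ty": -0.0047, "tz": 0.0, "turn": 0.0, "fingers": 40},
  {"tx": -0.0441, "ty": -0.0047, "tz": 0.0, "turn": 0.0, "fingers": 40},
  {"tx": -0.0441, "ty": -0.0047, "tz": 0.0, "turn": 0.0, "fingers": 40},
  {"tx": -0.0441, "ty": -0.0047, "tz": 0.0, "turn": 0.0, "fingers": 40},
  {"tx": -0.0441, "ty": -0.0047, "tz": 0.0, "turn": 0.0, "fingers": 40},
  {"tx": -0.0441, "ty": -0.0047, "tz": 0.0, "turn": 0.0, "fingers": 40},
  {"tx": 0.0, "ty": 0.0, "tz": 0.0, "turn": 0.0, "fingers": 40},
])

```text
time: 6.65
eef_pos: [0.3984, -0.1679, 0.2751]
ee_rot: [2.362, 2.071, -0.004]
wrist_force: [0.6, 1.4, -2.3]
gripper_width: 0.619
```

Emit:
jog_arm([
  {"tx": 0.0, "ty": 0.0, "tz": 0.0, "turn": 0.137, "fingers": 40},
  {"tx": 0.0, "ty": 0.0, "tz": 0.0, "turn": 0.137, "fingers": 40},
  {"tx": 0.0, "ty": 0.0, "tz": 0.0, "turn": 0.137, "fingers": 40},
  {"tx": 0.0, "ty": 0.0, "tz": 0.0, "turn": 0.137, "fingers": 40},
  {"tx": 0.0, "ty": 0.0, "tz": 0.0, "turn": 0.137, "fingers": 40},
  {"tx": 0.0, "ty": 0.0, "tz": 0.0, "turn": 0.137, "fingers": 40},
  {"tx": 0.0, "ty": 0.0, "tz": 0.0, "turn": 0.137, "fingers": 40},
  {"tx": 0.0, "ty": 0.0, "tz": 0.0, "turn": 0.137, "fingers": 40},
  {"tx": 0.0, "ty": 0.0, "tz": 0.0, "turn": 0.137, "fingers": 40},
  {"tx": 0.0, "ty": 0.0, "tz": 0.0, "turn": 0.137, "fingers": 40},
  {"tx": 0.0, "ty": 0.0, "tz": 0.0, "turn": 0.0, "fingers": 40},
])

```text
time: 7.75
eef_pos: [0.4006, -0.1613, 0.2753]
ee_rot: [-3.139, -0.123, 0.001]
wrist_force: [0.1, 0.0, -0.9]
gripper_width: 0.623
```

```bash
python3 - <<'E'
from h import *
go(.4,-.16,.04)
shot('scene','s1')
b=cv2.imread('pics/s1.png')[150:350,100:400]; cv2.imwrite('pics/c3.png',cv2.resize(b,None,fx=2.5,fy=2.5))
E
```

```text
t 7.75 pos [ 0.4006 -0.1613  0.2753] yaw 0.079 tilt 0.03 turn 0 before [-0.0004 -0.0013  0.2353] after [-0.0004 -0.0013  0.2353] w 0.623 F [ 0.1  0.  -0.9] q [ 0.66  0.1  -0.41  1.98  0.04  1.08 -1.26]
```

View pics/c3.png

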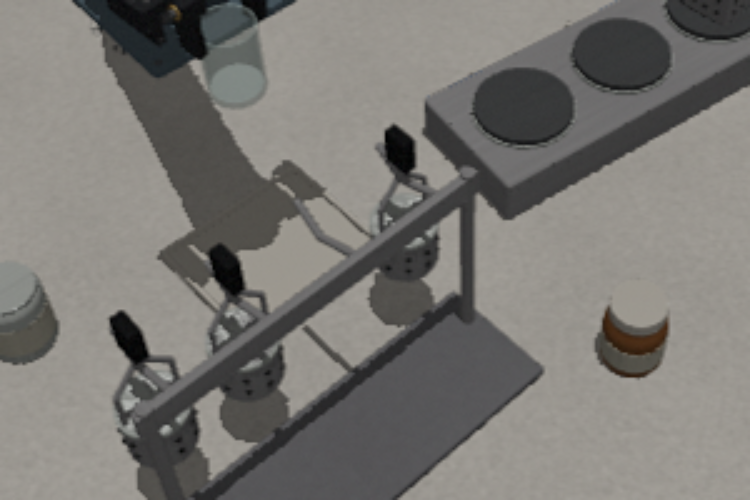

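The beaker is held upright at crop (235,60), over the tray. I'll lower and release it.

Emit:
jog_arm([
  {"tx": 0.0, "ty": 0.0, "tz": 0.04, "turn": 0.0, "fingers": 40},
  {"tx": 0.0, "ty": 0.0, "tz": 0.045, "turn": 0.0, "fingers": 40},
  {"tx": 0.0, "ty": 0.0, "tz": 0.045, "turn": 0.0, "fingers": 40},
  {"tx": 0.0, "ty": 0.0, "tz": 0.045, "turn": 0.0, "fingers": 40},
  {"tx": 0.0, "ty": 0.0, "tz": 0.03, "turn": 0.0, "fingers": 40},
  {"tx": 0.0, "ty": 0.0, "tz": 0.02, "turn": 0.0, "fingers": 40},
  {"tx": 0.0, "ty": 0.0, "tz": 0.007, "turn": 0.0, "fingers": 40},
  {"tx": 0.0, "ty": 0.0, "tz": 0.003, "turn": 0.0, "fingers": 40},
  {"tx": 0.0, "ty": 0.0, "tz": 0.0, "turn": 0.0, "fingers": 40},
  {"tx": 0.0, "ty": 0.0, "tz": 0.0, "turn": 0.0, "fingers": 40},
  {"tx": 0.0, "ty": 0.0, "tz": 0.0, "turn": 0.0, "fingers": 100},
  {"tx": 0.0, "ty": 0.0, "tz": 0.0, "turn": 0.0, "fingers": 100},
  {"tx": 0.0, "ty": 0.0, "tz": 0.0, "turn": 0.0, "fingers": 100},
  {"tx": 0.0, "ty": 0.0, "tz": 0.0, "turn": 0.0, "fingers": 100},
  {"tx": 0.0, "ty": 0.0, "tz": -0.02, "turn": 0.0, "fingers": 100},
  {"tx": 0.0, "ty": 0.0, "tz": -0.04, "turn": 0.0, "fingers": 100},
  {"tx": 0.0, "ty": 0.0, "tz": -0.05, "turn": 0.0, "fingers": 100},
  {"tx": 0.0, "ty": 0.0, "tz": -0.05, "turn": 0.0, "fingers": 100},
  {"tx": 0.0, "ty": 0.0, "tz": -0.05, "turn": 0.0, "fingers": 100},
  {"tx": 0.0, "ty": 0.0, "tz": -0.05, "turn": 0.0, "fingers": 100},
])

```text
time: 9.8
eef_pos: [0.4002, -0.1617, 0.3028]
ee_rot: [3.139, 0.124, 0.0]
wrist_force: [1.0, -1.7, 0.7]
gripper_width: 0.999
```

```bash
python3 - <<'E'
from h import *
shot('wrist','w2'); shot('scene','s2'); go(.5166,.42,.33,.082)
a=cv2.imread('pics/w2.png'); b=cv2.imread('pics/s2.png')
b=cv2.resize(b[150:350,100:400],(480,320)); a=cv2.resize(a,(427,320)); 
cv2.imwrite('pics/c4.png',np.hstack([a,b])[:, -800:])
E
```

```text
t 9.9 pos [ 0.4044 -0.1631  0.3068] yaw 0.079 tilt 0.69 turn -0.003 before [ 0.1579 -0.5723 -0.0249] after [ 0.1598 -0.5718 -0.0249] w 0.998 F [ 0.5 -0.6 -0.7] q [ 0.69  0.07 -0.43  1.93  0.03  1.14 -1.24]
```

View pics/c4.png

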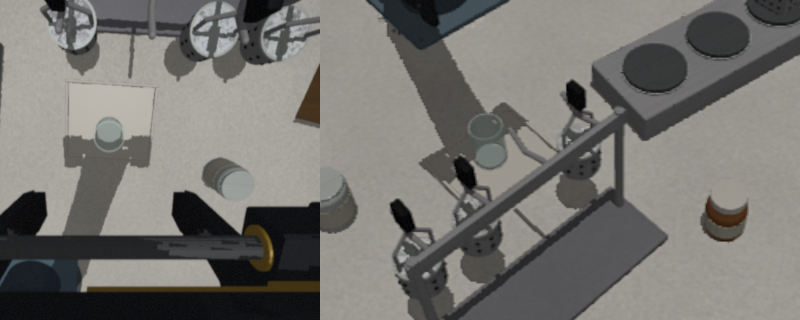

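The beaker stands upright inside the tray (wrist part at about (108,132)). Next is the square canister.

Emit:
jog_arm([
  {"tx": 0.013, "ty": -0.02, "tz": -0.035, "turn": 0.0, "fingers": 60},
  {"tx": 0.013, "ty": -0.045, "tz": -0.01, "turn": 0.0, "fingers": 60},
  {"tx": 0.013, "ty": -0.046, "tz": 0.0, "turn": 0.0, "fingers": 60},
  {"tx": 0.013, "ty": -0.046, "tz": 0.0, "turn": 0.0, "fingers": 60},
  {"tx": 0.013, "ty": -0.046, "tz": 0.0, "turn": 0.0, "fingers": 60},
  {"tx": 0.013, "ty": -0.046, "tz": 0.0, "turn": 0.0, "fingers": 60},
  {"tx": 0.013, "ty": -0.046, "tz": 0.0, "turn": 0.0, "fingers": 60},
  {"tx": 0.013, "ty": -0.046, "tz": 0.0, "turn": 0.0, "fingers": 60},
  {"tx": 0.013, "ty": -0.046, "tz": 0.0, "turn": 0.0, "fingers": 60},
  {"tx": 0.013, "ty": -0.046, "tz": 0.0, "turn": 0.0, "fingers": 60},
  {"tx": 0.013, "ty": -0.046, "tz": 0.0, "turn": 0.0, "fingers": 60},
  {"tx": 0.013, "ty": -0.046, "tz": 0.0, "turn": 0.0, "fingers": 60},
  {"tx": 0.002, "ty": -0.046, "tz": 0.0, "turn": 0.0, "fingers": 60},
  {"tx": 0.0, "ty": 0.0, "tz": 0.0, "turn": 0.0, "fingers": 60},
  {"tx": 0.0, "ty": 0.0, "tz": 0.0, "turn": 0.0, "fingers": 60},
])

```text
time: 11.4
eef_pos: [0.5122, 0.4208, 0.344]
ee_rot: [3.138, 0.128, -0.003]
wrist_force: [0.1, -0.6, 0.6]
gripper_width: 0.595
```

```bash
python3 - <<'E'
from h import *
go(.5166,.42,.209,.082); shot('wrist','w3')
W,p=cloud('w3'); m=(W[...,2]>.24)&(W[...,2]<.256); m[300:]=False
q=W[m][:,:2].astype(np.float32); print(len(q),cv2.minAreaRect(q))
E
```

```text
t 11.4 pos [0.5122 0.4208 0.344 ] yaw 0.082 tilt 0.12 turn -0.0 before [0.0046 0.001  0.135 ] after [0.0046 0.001  0.135 ] w 0.595 F [ 0.1 -0.6  0.6] q [-0.3   0.56 -0.74  1.28  0.37  1.43 -2.5 ]
438 ((0.5173548460006714, 0.41966021060943604), (0.027658332139253616, 0.013510297052562237), 4.476703643798828)
```

Emit:
jog_arm([
  {"tx": 0.005, "ty": 0.001, "tz": 0.03, "turn": 0.0, "fingers": 60},
  {"tx": 0.0, "ty": 0.0, "tz": 0.03, "turn": 0.0, "fingers": 60},
  {"tx": 0.0, "ty": 0.0, "tz": 0.03, "turn": 0.0, "fingers": 60},
  {"tx": 0.0, "ty": 0.0, "tz": 0.025, "turn": 0.0, "fingers": 60},
  {"tx": 0.0, "ty": 0.0, "tz": 0.018, "turn": 0.0, "fingers": 60},
  {"tx": 0.0, "ty": 0.0, "tz": 0.0, "turn": 0.0, "fingers": 60},
  {"tx": 0.0, "ty": 0.0, "tz": 0.0, "turn": 0.0, "fingers": 5},
  {"tx": 0.0, "ty": 0.0, "tz": 0.0, "turn": 0.0, "fingers": 5},
  {"tx": 0.0, "ty": 0.0, "tz": 0.0, "turn": 0.0, "fingers": 5},
  {"tx": 0.0, "ty": 0.0, "tz": 0.0, "turn": 0.0, "fingers": 5},
  {"tx": 0.0, "ty": 0.0, "tz": 0.0, "turn": 0.0, "fingers": 5},
  {"tx": 0.0, "ty": 0.0, "tz": 0.0, "turn": 0.0, "fingers": 5},
  {"tx": 0.0, "ty": 0.0, "tz": 0.0, "turn": 0.0, "fingers": 5},
], force=30)

```text
time: 12.75
eef_pos: [0.5185, 0.4204, 0.2139]
ee_rot: [-3.137, -0.124, -0.002]
wrist_force: [0.0, 1.4, 5.1]
gripper_width: 0.048
```

```bash
python3 - <<'E'
from h import *
go(.45,-.1915,.32,.03)
E
```

```text
t 12.75 pos [0.5185 0.4204 0.2139] yaw 0.079 tilt 0.16 turn 0.049 before [-0.1166  0.6043 -0.1077] after [-0.0867  0.6093 -0.1077] w 0.048 F [0.  1.4 5.1] q [-0.3   0.66 -0.7   1.45  0.44  1.19 -2.56]
```

The opening is 0.048, but the tab should give about 0.16, so I'll look.

```bash
python3 - <<'E'
from h import *
shot('wrist','w4'); shot('scene','s4')
a=cv2.imread('pics/w4.png'); b=cv2.imread('pics/s4.png')
cv2.imwrite('pics/c5.png',np.hstack([cv2.resize(a,(400,300)),cv2.resize(b[70:220,300:500],(400,300))]))
W,p=cloud('w4'); Z=W[...,2]
m=(Z>.12)&(Z<.128); m[:, :150]=0; m[:,400:]=0
E
```

```text
(no output)
```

View pics/c5.png

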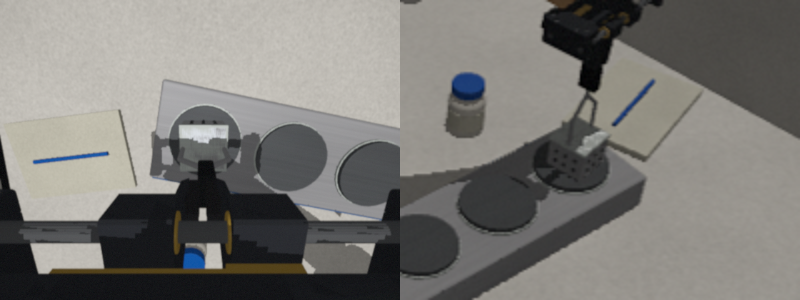

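Emit:
jog_arm([
  {"tx": 0.0, "ty": 0.0, "tz": -0.01, "turn": 0.0, "fingers": 5},
  {"tx": 0.0, "ty": 0.0, "tz": -0.01, "turn": 0.0, "fingers": 5},
  {"tx": 0.0, "ty": 0.0, "tz": -0.01, "turn": 0.0, "fingers": 5},
  {"tx": 0.0, "ty": 0.0, "tz": 0.0, "turn": 0.0, "fingers": 5},
  {"tx": 0.0, "ty": 0.0, "tz": 0.0, "turn": 0.0, "fingers": 5},
])

```text
time: 13.35
eef_pos: [0.5185, 0.419, 0.2428]
ee_rot: [-3.139, -0.124, -0.001]
wrist_force: [0.7, -0.5, -0.4]
gripper_width: 0.052
```

```bash
python3 - <<'E'
from h import *
go(.45,-.1915,.32,.03)
shot('wrist','w5'); shot('scene','s5')
a=cv2.imread('pics/w5.png'); b=cv2.imread('pics/s5.png')
cv2.imwrite('pics/c6.png',np.hstack([cv2.resize(a[150:300,180:380],(400,300),interpolation=2),cv2.resize(b[90:165,350:450],(400,300),interpolation=2)]))
E
```

```text
t 13.35 pos [0.5185 0.419  0.2428] yaw 0.079 tilt 0.03 turn 0.049 before [-0.1162  0.6033 -0.0773] after [-0.0867  0.6082 -0.0773] w 0.052 F [ 0.7 -0.5 -0.4] q [-0.3   0.63 -0.71  1.42  0.42  1.25 -2.54]
```

View pics/c6.png

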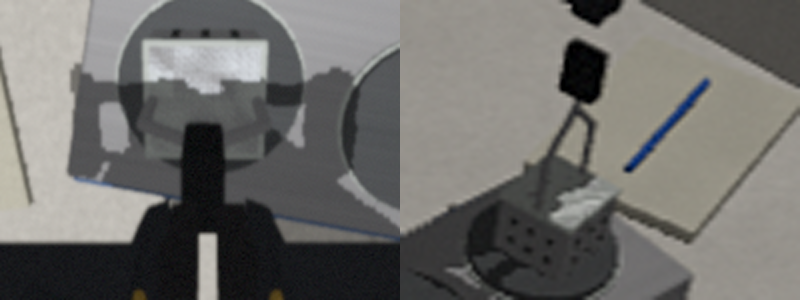

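The tab was not held: it stands free below the fingertips at crop (583,70). I'll measure where the tab and fingertips really are.

```bash
python3 - <<'E'
from h import *
for f in('scene0','s4','s5'):
    W,p=cloud(f); g=p.max(2); X,Y,Z=W[...,0],W[...,1],W[...,2]
    for lo in np.arange(.195,.30,.01):
        m=(Z>lo)&(Z<=lo+.01)&(g<60)&(abs(X-.52)<.1)&(abs(Y-.42)<.1)
        if m.sum()>2: q=W[m]; print(f,lo.round(3),m.sum(),q.min(0).round(3),q.max(0).round(3))
p,d,ci=shot('top','top5'); W,p=cloud('top5'); Z=W[...,2]
m=(Z>.12)&(Z<.129)&(abs(W[...,0]-.52)<.06)&(abs(W[...,1]-.42)<.06); print('body top view',m.sum(), cv2.minAreaRect(W[m][:,:2].astype(np.float32)) if m.sum()>5 else '')
W,p=cloud('w5'); Z=W[...,2]; m=(Z>.118)&(Z<.13)&(abs(W[...,0]-.52)<.06)&(abs(W[...,1]-.42)<.06); print('body',m.sum(), cv2.minAreaRect(W[m][:,:2].astype(np.float32)))
E
```

```text
scene0 0.195 7 [0.518 0.413 0.196] [0.522 0.421 0.204]
scene0 0.205 15 [0.505 0.412 0.207] [0.532 0.42  0.215]
scene0 0.215 26 [0.506 0.41  0.215] [0.531 0.422 0.225]
scene0 0.225 32 [0.508 0.411 0.225] [0.534 0.419 0.235]
scene0 0.235 38 [0.506 0.41  0.235] [0.533 0.427 0.245]
scene0 0.245 22 [0.506 0.411 0.245] [0.533 0.425 0.251]
s4 0.195 4 [0.516 0.411 0.195] [0.52  0.419 0.2  ]
s4 0.205 16 [0.505 0.41  0.208] [0.531 0.418 0.215]
s4 0.215 27 [0.507 0.409 0.216] [0.534 0.422 0.225]
s4 0.225 31 [0.506 0.407 0.226] [0.533 0.419 0.235]
s4 0.235 27 [0.506 0.407 0.235] [0.535 0.425 0.245]
s4 0.245 29 [0.505 0.404 0.245] [0.536 0.431 0.255]
s4 0.255 28 [0.515 0.402 0.256] [0.533 0.436 0.265]
s4 0.265 29 [0.521 0.401 0.265] [0.531 0.431 0.275]
s4 0.275 26 [0.522 0.401 0.275] [0.535 0.436 0.284]
s4 0.285 18 [0.525 0.399 0.286] [0.532 0.424 0.295]
s4 0.295 6 [0.53  0.401 0.296] [0.533 0.407 0.301]
s5 0.195 4 [0.516 0.418 0.195] [0.521 0.424 0.201]
s5 0.205 15 [0.507 0.413 0.209] [0.53  0.417 0.215]
s5 0.215 27 [0.504 0.411 0.216] [0.533 0.421 0.224]
s5 0.225 32 [0.505 0.41  0.225] [0.533 0.423 0.235]
s5 0.235 38 [0.504 0.41  0.235] [0.535 0.425 0.245]
s5 0.245 23 [0.507 0.409 0.246] [0.532 0.425 0.251]
s5 0.275 19 [0.513 0.402 0.279] [0.531 0.432 0.285]
s5 0.285 29 [0.517 0.4   0.285] [0.532 0.436 0.294]
s5 0.295 37 [0.519 0.398 0.295] [0.532 0.437 0.304]
body top view 0 
body 2859 ((0.5170395374298096, 0.4197006821632385), (0.062129851430654526, 0.06210881844162941), 4.182413578033447)
```

```bash
python3 - <<'E'
from h import *
for f,x,y in(('s1',.4,-.161),('s2',.402,-.163),('s5',.5185,.419)):
    W,p=cloud(f); g=p.max(2); X,Y,Z=W[...,0],W[...,1],W[...,2]
    print(f)
    for lo in np.arange(.225,.37,.01):
        m=(Z>lo)&(Z<=lo+.01)&(abs(X-x)<.05)&(abs(Y-y)<.09)
        if m.sum()>2: q=W[m]; print(lo.round(3),m.sum(),q.min(0)[:2].round(3),q.max(0)[:2].round(3),np.median(g[m]))
E
```

```text
s1
0.235 31 [ 0.401 -0.186] [ 0.43  -0.143] 118.0
0.245 74 [ 0.394 -0.187] [ 0.432 -0.14 ] 127.0
0.255 73 [ 0.39  -0.187] [ 0.431 -0.137] 136.0
0.265 75 [ 0.379 -0.188] [ 0.432 -0.141] 136.0
0.275 113 [ 0.376 -0.188] [ 0.433 -0.135] 131.0
0.285 130 [ 0.377 -0.188] [ 0.433 -0.134] 101.0
0.295 137 [ 0.376 -0.187] [ 0.433 -0.135] 99.0
0.305 163 [ 0.374 -0.202] [ 0.434 -0.122] 87.0
0.315 185 [ 0.376 -0.203] [ 0.433 -0.12 ] 85.0
0.325 71 [ 0.392 -0.204] [ 0.418 -0.119] 13.0
0.335 74 [ 0.39  -0.205] [ 0.417 -0.116] 14.0
0.345 81 [ 0.391 -0.206] [ 0.418 -0.115] 14.0
0.355 25 [ 0.387 -0.135] [ 0.41  -0.115] 15.0
0.365 29 [ 0.38  -0.248] [ 0.441 -0.08 ] 17.0
s2
0.335 5 [ 0.396 -0.213] [ 0.418 -0.109] 15.0
0.345 61 [ 0.391 -0.22 ] [ 0.422 -0.105] 13.0
0.355 79 [ 0.393 -0.222] [ 0.422 -0.101] 13.0
0.365 72 [ 0.396 -0.222] [ 0.422 -0.103] 13.0
s5
0.225 36 [0.505 0.41 ] [0.533 0.428] 9.0
0.235 44 [0.504 0.41 ] [0.535 0.43 ] 7.5
0.245 27 [0.505 0.409] [0.532 0.425] 13.0
0.275 27 [0.513 0.402] [0.531 0.437] 15.0
0.285 30 [0.517 0.4  ] [0.532 0.436] 13.0
0.295 37 [0.519 0.398] [0.532 0.437] 14.0
0.305 33 [0.522 0.399] [0.533 0.438] 14.0
0.315 18 [0.527 0.399] [0.532 0.42 ] 14.5
0.325 4 [0.53 0.4 ] [0.532 0.405] 16.5
0.335 51 [0.492 0.331] [0.559 0.509] 12.0
0.345 184 [0.492 0.33 ] [0.561 0.507] 15.0
0.355 276 [0.494 0.329] [0.562 0.506] 18.0
0.365 144 [0.491 0.329] [0.562 0.508] 17.0
```

All three pictures agree that the real fingertips are about 34 mm above the reported TCP, a constant z offset (x and y agree). I'll use tip = reported z + 0.034 from here and regrasp lower.

Emit:
jog_arm([
  {"tx": 0.0, "ty": 0.0, "tz": 0.0, "turn": 0.0, "fingers": 60},
  {"tx": 0.0, "ty": 0.0, "tz": 0.0, "turn": 0.0, "fingers": 60},
  {"tx": 0.0, "ty": 0.0, "tz": 0.0, "turn": 0.0, "fingers": 60},
  {"tx": 0.0, "ty": 0.0, "tz": 0.0, "turn": 0.0, "fingers": 60},
  {"tx": -0.001, "ty": 0.0, "tz": 0.02, "turn": 0.0, "fingers": 60},
  {"tx": 0.0, "ty": 0.0, "tz": 0.02, "turn": 0.0, "fingers": 60},
  {"tx": 0.0, "ty": 0.0, "tz": 0.02, "turn": 0.0, "fingers": 60},
  {"tx": 0.0, "ty": 0.0, "tz": 0.005, "turn": 0.0, "fingers": 60},
  {"tx": 0.0, "ty": 0.0, "tz": 0.0, "turn": 0.0, "fingers": 60},
  {"tx": 0.0, "ty": 0.0, "tz": 0.0, "turn": 0.0, "fingers": 5},
  {"tx": 0.0, "ty": 0.0, "tz": 0.0, "turn": 0.0, "fingers": 5},
  {"tx": 0.0, "ty": 0.0, "tz": 0.0, "turn": 0.0, "fingers": 5},
  {"tx": 0.0, "ty": 0.0, "tz": 0.0, "turn": 0.0, "fingers": 5},
  {"tx": 0.0, "ty": 0.0, "tz": 0.0, "turn": 0.0, "fingers": 5},
  {"tx": 0.0, "ty": 0.0, "tz": 0.0, "turn": 0.0, "fingers": 5},
])

```text
time: 15.0
eef_pos: [0.5174, 0.4191, 0.1776]
ee_rot: [-3.139, -0.124, -0.0]
wrist_force: [0.1, 1.0, 0.0]
gripper_width: 0.154
```

Gripped at width 0.154 (13.6 mm). I'll lift it and carry it to the front of hook 2.

Emit:
jog_arm([
  {"tx": 0.0, "ty": 0.0, "tz": -0.02, "turn": 0.0, "fingers": 5},
  {"tx": 0.0, "ty": 0.0, "tz": -0.035, "turn": 0.0, "fingers": 5},
  {"tx": 0.0, "ty": 0.0, "tz": -0.035, "turn": 0.0, "fingers": 5},
  {"tx": 0.0, "ty": 0.0, "tz": -0.032, "turn": 0.049, "fingers": 5},
  {"tx": -0.003, "ty": 0.02, "tz": 0.0, "turn": 0.0, "fingers": 5},
  {"tx": -0.006, "ty": 0.04, "tz": 0.0, "turn": 0.0, "fingers": 5},
  {"tx": -0.007, "ty": 0.047, "tz": 0.0, "turn": 0.0, "fingers": 5},
  {"tx": -0.007, "ty": 0.047, "tz": 0.0, "turn": 0.0, "fingers": 5},
  {"tx": -0.007, "ty": 0.047, "tz": 0.0, "turn": 0.0, "fingers": 5},
  {"tx": -0.007, "ty": 0.047, "tz": 0.0, "turn": 0.0, "fingers": 5},
  {"tx": -0.007, "ty": 0.047, "tz": 0.0, "turn": 0.0, "fingers": 5},
  {"tx": -0.007, "ty": 0.047, "tz": 0.0, "turn": 0.0, "fingers": 5},
  {"tx": -0.007, "ty": 0.047, "tz": 0.0, "turn": 0.0, "fingers": 5},
  {"tx": -0.007, "ty": 0.047, "tz": 0.0, "turn": 0.0, "fingers": 5},
  {"tx": -0.007, "ty": 0.047, "tz": 0.0, "turn": 0.0, "fingers": 5},
  {"tx": -0.006, "ty": 0.047, "tz": 0.0, "turn": 0.0, "fingers": 5},
  {"tx": -0.005, "ty": 0.045, "tz": 0.0, "turn": 0.0, "fingers": 5},
  {"tx": -0.002, "ty": 0.034, "tz": 0.0, "turn": 0.0, "fingers": 5},
  {"tx": 0.0, "ty": 0.0, "tz": 0.0, "turn": 0.0, "fingers": 5},
  {"tx": 0.0, "ty": 0.0, "tz": 0.0, "turn": 0.0, "fingers": 5},
])

```text
time: 17.0
eef_pos: [0.4502, -0.1923, 0.2992]
ee_rot: [-3.14, -0.045, 0.001]
wrist_force: [-0.3, 0.0, -0.7]
gripper_width: 0.158
```

```bash
python3 - <<'E'
from h import *
go(.455,-.1916,.2316,.03)
shot('top','t6'); W,p=cloud('t6'); X,Y,Z=W[...,0],W[...,1],W[...,2]; v,u=np.mgrid[:420,:560]
# hook2 rod points
m=(Z>.198)&(Z<.232)&(X>.525)&(X<.6)&(abs(Y+.19)<.025)
q=W[m]; print(len(q)); 
for a in np.arange(.525,.6,.01):
    k=q[(q[:,0]>a)&(q[:,0]<=a+.01)]
    if len(k): print(a.round(3),len(k),np.median(k,0).round(4))
q=W[(Z>.07)&(Z<.09)&(X>.33)&(X<.49)&(abs(Y+.16)<.09)]; print('beaker',len(q),np.median(q,0) if len(q) else '')
E
```

```text
t 17.0 pos [ 0.4502 -0.1923  0.2992] yaw 0.029 tilt 0.05 turn -0.001 before [ 0.0048 -0.0005  0.0676] after [ 0.0048 -0.0005  0.0676] w 0.158 F [-0.3  0.  -0.7] q [ 0.79  0.21 -0.55  1.81  0.12  1.16 -1.34]
65
0.525 1 [ 0.5334 -0.1897  0.2255]
0.535 3 [ 0.5403 -0.1903  0.2206]
0.545 6 [ 0.551  -0.1906  0.2132]
0.555 9 [ 0.5594 -0.1909  0.2059]
0.565 13 [ 0.5689 -0.1922  0.2063]
0.575 13 [ 0.5805 -0.1905  0.2123]
0.585 12 [ 0.5899 -0.191   0.2151]
0.595 8 [ 0.5977 -0.1914  0.2189]
beaker 85 [ 0.39991823 -0.16011054  0.0834084 ]
```

Emit:
jog_arm([
  {"tx": 0.0, "ty": 0.0, "tz": 0.02, "turn": 0.0, "fingers": 5},
  {"tx": 0.0, "ty": 0.0, "tz": 0.027, "turn": 0.0, "fingers": 5},
  {"tx": 0.0, "ty": 0.0, "tz": 0.02, "turn": 0.0, "fingers": 5},
  {"tx": 0.01, "ty": 0.0, "tz": 0.0, "turn": 0.0, "fingers": 5},
  {"tx": 0.015, "ty": 0.001, "tz": 0.0, "turn": 0.0, "fingers": 5},
  {"tx": 0.015, "ty": 0.001, "tz": 0.0, "turn": 0.0, "fingers": 5},
  {"tx": 0.0, "ty": 0.0, "tz": 0.0, "turn": 0.0, "fingers": 5},
  {"tx": 0.0, "ty": 0.0, "tz": 0.0, "turn": 0.0, "fingers": 5},
])

```text
time: 17.85
eef_pos: [0.4912, -0.1922, 0.2332]
ee_rot: [-3.141, -0.049, -0.001]
wrist_force: [0.7, 0.4, -1.5]
gripper_width: 0.156
```

```bash
python3 - <<'E'
from h import *
go(.5615,-.191,.2316,.03)
shot('scene','s6'); b=cv2.imread('pics/s6.png')
cv2.imwrite('pics/c7.png',cv2.resize(b[180:360,120:320],(660,594),interpolation=2))
W,p=cloud('s6'); X,Y,Z=W[...,0],W[...,1],W[...,2]
for lo in np.arange(.11,.31,.01):
    m=(Z>lo)&(Z<=lo+.01)&(abs(X-.49)<.036)&(abs(Y+.191)<.045)
    if m.sum()>2: q=W[m]; print(lo.round(3),m.sum(),q.min(0)[:2].round(3),q.max(0)[:2].round(3))
E
```

```text
t 17.85 pos [ 0.4912 -0.1922  0.2332] yaw 0.031 tilt 0.04 turn 0.001 before [0.0703 0.0011 0.0017] after [0.0703 0.001  0.0017] w 0.156 F [ 0.7  0.4 -1.5] q [ 0.72  0.34 -0.53  1.81  0.2   1.04 -1.43]
0.12 9 [ 0.466 -0.221] [ 0.521 -0.169]
0.13 81 [ 0.464 -0.222] [ 0.525 -0.162]
0.14 83 [ 0.467 -0.223] [ 0.525 -0.161]
0.15 78 [ 0.466 -0.223] [ 0.524 -0.16 ]
0.16 89 [ 0.462 -0.223] [ 0.524 -0.162]
0.17 392 [ 0.458 -0.224] [ 0.524 -0.159]
0.18 189 [ 0.461 -0.223] [ 0.525 -0.16 ]
0.19 14 [ 0.491 -0.221] [ 0.497 -0.162]
0.2 16 [ 0.49  -0.221] [ 0.496 -0.163]
0.21 19 [ 0.491 -0.221] [ 0.497 -0.163]
0.22 17 [ 0.489 -0.221] [ 0.496 -0.163]
0.23 29 [ 0.489 -0.216] [ 0.497 -0.168]
0.24 23 [ 0.491 -0.206] [ 0.496 -0.176]
0.25 8 [ 0.49  -0.202] [ 0.497 -0.187]
0.26 15 [ 0.481 -0.211] [ 0.505 -0.176]
0.27 63 [ 0.484 -0.213] [ 0.508 -0.171]
0.28 69 [ 0.484 -0.214] [ 0.507 -0.169]
0.29 81 [ 0.482 -0.215] [ 0.507 -0.168]
0.3 74 [ 0.488 -0.216] [ 0.506 -0.168]
```

View pics/c7.png

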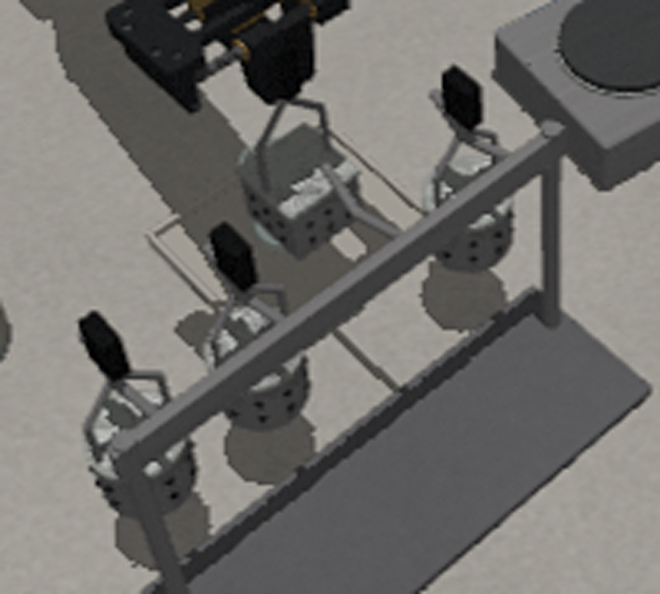

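The canister hangs straight in the grip, and the hook tip at crop (325,170) is level with the bail window. I'll move it onto the hook, lower it, and release.

Emit:
jog_arm([
  {"tx": 0.01, "ty": 0.0, "tz": 0.0, "turn": 0.0, "fingers": 5},
  {"tx": 0.013, "ty": 0.001, "tz": 0.0, "turn": 0.0, "fingers": 5},
  {"tx": 0.013, "ty": 0.0, "tz": 0.0, "turn": 0.0, "fingers": 5},
  {"tx": 0.013, "ty": 0.0, "tz": 0.0, "turn": 0.0, "fingers": 5},
  {"tx": 0.012, "ty": 0.0, "tz": 0.0, "turn": 0.0, "fingers": 5},
  {"tx": 0.007, "ty": 0.0, "tz": 0.0, "turn": 0.0, "fingers": 5},
  {"tx": 0.0, "ty": 0.0, "tz": 0.0, "turn": 0.0, "fingers": 5},
  {"tx": 0.0, "ty": 0.0, "tz": 0.01, "turn": 0.0, "fingers": 5},
  {"tx": 0.0, "ty": 0.0, "tz": 0.012, "turn": 0.0, "fingers": 5},
  {"tx": 0.0, "ty": 0.0, "tz": 0.01, "turn": 0.0, "fingers": 5},
  {"tx": 0.0, "ty": 0.0, "tz": 0.004, "turn": 0.0, "fingers": 5},
  {"tx": 0.0, "ty": 0.0, "tz": 0.0, "turn": 0.0, "fingers": 5},
  {"tx": 0.0, "ty": 0.0, "tz": 0.0, "turn": 0.0, "fingers": 5},
])

```text
time: 19.2
eef_pos: [0.5587, -0.1927, 0.1967]
ee_rot: [3.141, 0.046, 0.001]
wrist_force: [1.2, -2.6, -2.0]
gripper_width: 0.155
```

Emit:
jog_arm([
  {"tx": 0.0, "ty": 0.0, "tz": 0.002, "turn": 0.0, "fingers": 5},
  {"tx": 0.0, "ty": 0.0, "tz": 0.001, "turn": 0.0, "fingers": 5},
  {"tx": 0.0, "ty": 0.0, "tz": 0.0, "turn": 0.0, "fingers": 5},
  {"tx": 0.0, "ty": 0.0, "tz": 0.0, "turn": 0.0, "fingers": 25},
  {"tx": 0.0, "ty": 0.0, "tz": 0.0, "turn": 0.0, "fingers": 50},
  {"tx": 0.0, "ty": 0.0, "tz": 0.0, "turn": 0.0, "fingers": 50},
  {"tx": 0.0, "ty": 0.0, "tz": 0.0, "turn": 0.0, "fingers": 50},
  {"tx": 0.0, "ty": 0.0, "tz": 0.0, "turn": 0.0, "fingers": 50},
  {"tx": 0.0, "ty": 0.0, "tz": -0.02, "turn": 0.0, "fingers": 50},
  {"tx": 0.0, "ty": 0.0, "tz": -0.03, "turn": 0.0, "fingers": 50},
  {"tx": 0.0, "ty": 0.0, "tz": -0.03, "turn": 0.0, "fingers": 50},
  {"tx": 0.0, "ty": 0.0, "tz": -0.03, "turn": 0.0, "fingers": 50},
  {"tx": 0.0, "ty": 0.0, "tz": 0.0, "turn": 0.0, "fingers": 50},
])

```text
time: 20.5
eef_pos: [0.5609, -0.1922, 0.3079]
ee_rot: [3.139, 0.047, 0.011]
wrist_force: [0.3, -0.9, 0.2]
gripper_width: 0.5
```

```bash
cat >> h.py <<'E'
def tabs(f,regs,lo=.25,hi=.272):
    W,p=cloud(f); g=p.max(2); X,Y,Z=W[...,0],W[...,1],W[...,2]
    for n,x,y in regs:
        m=(Z>lo)&(Z<hi)&(g<80)&(abs(X-x)<.035)&(abs(Y-y)<.03); q=W[m][:,:2].astype(np.float32)
        if len(q)>5: 
            r=cv2.minAreaRect(q); print(f,n,len(q),np.round(r[0],4),np.round(r[1],3),round(r[2],1),'z',np.percentile(W[m][:,2],90).round(4))
H=[('h1',.5587,-.0966),('h2',.5615,-.191),('h3',.5644,-.2866),('h4',.567,-.3816)]
E
python3 - <<'E'
from h import *
shot('top','t7'); shot('scene','s7'); shot('wrist','w7')
tabs('t7',H,.256); tabs('w7',H,.256); tabs('s7',H,.225,.27)
go(.5654,-.2867,.32,.03)
b=cv2.imread('pics/s7.png'); a=cv2.imread('pics/w7.png')
cv2.imwrite('pics/c8.png',np.hstack([cv2.resize(b[200:360,120:320],(400,320),interpolation=2),cv2.resize(a,(400,320))]))
E
```

```text
t7 h1 63 [ 0.5595 -0.0969] [0.027 0.013] 6.2 z 0.2621
t7 h2 58 [ 0.5614 -0.1921] [0.029 0.014] 0.6 z 0.2635
t7 h4 22 [ 0.5666 -0.3848] [0.027 0.005] 2.1 z 0.2641
w7 h1 619 [ 0.5621 -0.101 ] [0.027 0.013] 0.7 z 0.2615
w7 h2 615 [ 0.5636 -0.1944] [0.028 0.013] 2.2 z 0.2615
w7 h3 614 [ 0.5676 -0.289 ] [0.027 0.014] 1.4 z 0.2612
w7 h4 707 [ 0.5697 -0.3834] [0.015 0.028] 87.3 z 0.2612
s7 h1 173 [ 0.5555 -0.0999] [0.046 0.014] 1.6 z 0.2607
s7 h2 180 [ 0.5586 -0.1946] [0.043 0.013] 2.4 z 0.2614
s7 h3 189 [ 0.5629 -0.2881] [0.042 0.016] 0.7 z 0.261
s7 h4 177 [ 0.5624 -0.3844] [0.047 0.012] 1.8 z 0.2612
t 20.65 pos [ 0.558  -0.192   0.3027] yaw 0.03 tilt 0.07 turn -0.0 before [ 0.0045  0.0949 -0.0173] after [ 0.0045  0.0949 -0.0173] w 0.5 F [-0.6 -0.2 -0.4] q [ 0.65  0.4  -0.53  1.56  0.21  1.24 -1.46]
```

View pics/c8.png

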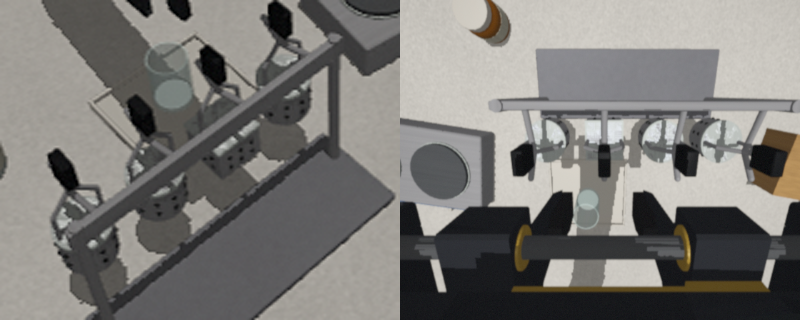

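The square hangs on hook 2: tab top at z 0.262, and it lines up with the other three in both views. Now the round canister on hook 1 goes to the far plate.

Emit:
jog_arm([
  {"tx": 0.001, "ty": -0.025, "tz": 0.0, "turn": 0.0, "fingers": 50},
  {"tx": 0.002, "ty": -0.0435, "tz": 0.0, "turn": 0.0, "fingers": 50},
  {"tx": 0.001, "ty": -0.025, "tz": 0.0, "turn": 0.0, "fingers": 50},
  {"tx": 0.0, "ty": 0.0, "tz": 0.0, "turn": 0.0, "fingers": 50},
  {"tx": 0.0, "ty": 0.0, "tz": 0.03, "turn": 0.0, "fingers": 50},
  {"tx": 0.0, "ty": 0.0, "tz": 0.03, "turn": 0.0, "fingers": 50},
  {"tx": 0.0, "ty": 0.0, "tz": 0.03, "turn": 0.0, "fingers": 50},
  {"tx": 0.0, "ty": 0.0, "tz": 0.02, "turn": 0.0, "fingers": 50},
  {"tx": 0.0, "ty": 0.0, "tz": 0.0, "turn": 0.0, "fingers": 50},
  {"tx": 0.0, "ty": 0.0, "tz": 0.0, "turn": 0.0, "fingers": 50},
  {"tx": 0.0, "ty": 0.0, "tz": 0.0, "turn": 0.0, "fingers": 5},
  {"tx": 0.0, "ty": 0.0, "tz": 0.0, "turn": 0.0, "fingers": 5},
  {"tx": 0.0, "ty": 0.0, "tz": 0.0, "turn": 0.0, "fingers": 5},
  {"tx": 0.0, "ty": 0.0, "tz": 0.0, "turn": 0.0, "fingers": 5},
  {"tx": 0.0, "ty": 0.0, "tz": 0.0, "turn": 0.0, "fingers": 5},
  {"tx": 0.0, "ty": 0.0, "tz": 0.0, "turn": 0.0, "fingers": 5},
])

```text
time: 22.25
eef_pos: [0.5601, -0.0989, 0.194]
ee_rot: [3.141, 0.046, 0.001]
wrist_force: [-0.2, -1.2, 3.7]
gripper_width: 0.159
```

Emit:
jog_arm([
  {"tx": 0.0, "ty": 0.0, "tz": -0.01, "turn": 0.0, "fingers": 5},
  {"tx": 0.0, "ty": 0.0, "tz": -0.015, "turn": 0.0, "fingers": 5},
  {"tx": 0.0, "ty": 0.0, "tz": -0.015, "turn": 0.0, "fingers": 5},
  {"tx": 0.0, "ty": 0.0, "tz": 0.0, "turn": 0.0, "fingers": 5},
  {"tx": -0.01, "ty": 0.0, "tz": 0.0, "turn": 0.0, "fingers": 5},
  {"tx": -0.015, "ty": 0.0, "tz": 0.0, "turn": 0.0, "fingers": 5},
  {"tx": -0.02, "ty": 0.0, "tz": 0.0, "turn": 0.0, "fingers": 5},
  {"tx": -0.02, "ty": 0.0, "tz": 0.0, "turn": 0.0, "fingers": 5},
  {"tx": -0.015, "ty": 0.0, "tz": 0.0, "turn": 0.0, "fingers": 5},
  {"tx": 0.0, "ty": 0.0, "tz": 0.0, "turn": 0.0, "fingers": 5},
  {"tx": 0.0, "ty": 0.0, "tz": 0.0, "turn": 0.0, "fingers": 5},
])

```text
time: 23.35
eef_pos: [0.4797, -0.1011, 0.2334]
ee_rot: [3.141, 0.046, -0.0]
wrist_force: [0.2, -0.4, -2.0]
gripper_width: 0.153
```

Emit:
jog_arm([
  {"tx": 0.0, "ty": 0.0, "tz": -0.02, "turn": 0.0, "fingers": 5},
  {"tx": 0.0, "ty": -0.01, "tz": -0.02, "turn": 0.0, "fingers": 5},
  {"tx": 0.003, "ty": -0.03, "tz": 0.0, "turn": 0.0, "fingers": 5},
  {"tx": 0.004, "ty": -0.045, "tz": 0.0, "turn": 0.0, "fingers": 5},
  {"tx": 0.004, "ty": -0.045, "tz": 0.0, "turn": 0.0, "fingers": 5},
  {"tx": 0.004, "ty": -0.045, "tz": 0.0, "turn": 0.0, "fingers": 5},
  {"tx": 0.004, "ty": -0.045, "tz": 0.0, "turn": 0.0, "fingers": 5},
  {"tx": 0.004, "ty": -0.045, "tz": 0.0, "turn": 0.0, "fingers": 5},
  {"tx": 0.004, "ty": -0.045, "tz": 0.0, "turn": 0.0, "fingers": 5},
  {"tx": 0.004, "ty": -0.045, "tz": 0.0, "turn": 0.0, "fingers": 5},
  {"tx": 0.004, "ty": -0.045, "tz": 0.0, "turn": 0.0, "fingers": 5},
  {"tx": 0.004, "ty": -0.045, "tz": 0.0, "turn": 0.0, "fingers": 5},
  {"tx": 0.004, "ty": -0.04, "tz": 0.0, "turn": 0.0, "fingers": 5},
  {"tx": 0.004, "ty": -0.024, "tz": 0.0, "turn": 0.0, "fingers": 5},
  {"tx": 0.001, "ty": -0.01, "tz": 0.0, "turn": 0.0, "fingers": 5},
  {"tx": 0.0, "ty": 0.0, "tz": 0.0, "turn": 0.0, "fingers": 5},
  {"tx": 0.0, "ty": 0.0, "tz": 0.0, "turn": 0.0, "fingers": 5},
])

```text
time: 25.05
eef_pos: [0.5129, 0.4178, 0.2731]
ee_rot: [3.14, 0.045, -0.0]
wrist_force: [-0.3, -0.6, -2.3]
gripper_width: 0.155
```

```bash
python3 - <<'E'
from h import *
go(.512,.419,.1785)
shot('scene','s8'); W,p=cloud('s8'); X,Y,Z=W[...,0],W[...,1],W[...,2]
for lo in np.arange(.15,.29,.015):
    m=(Z>lo)&(Z<=lo+.015)&(abs(X-.512)<.06)&(abs(Y-.419)<.06)
    if m.sum()>2: q=W[m]; print(lo.round(3),m.sum(),q.min(0)[:2].round(3),q.max(0)[:2].round(3))
E
```

```text
t 25.05 pos [0.5129 0.4178 0.2731] yaw 0.028 tilt 0.08 turn 0 before [-0.0009 -0.0013  0.0946] after [-0.0009 -0.0013  0.0946] w 0.155 F [-0.3 -0.6 -2.3] q [-0.31  0.6  -0.7   1.39  0.39  1.29 -2.57]
0.15 4 [0.497 0.392] [0.543 0.43 ]
0.165 88 [0.494 0.384] [0.547 0.432]
0.18 104 [0.488 0.381] [0.551 0.437]
0.195 106 [0.491 0.383] [0.548 0.434]
0.21 318 [0.482 0.383] [0.548 0.454]
0.225 27 [0.49  0.385] [0.54  0.448]
0.24 19 [0.514 0.384] [0.521 0.449]
0.255 26 [0.511 0.384] [0.52  0.446]
0.27 28 [0.511 0.397] [0.519 0.435]
0.285 15 [0.512 0.409] [0.519 0.42 ]
```

Emit:
jog_arm([
  {"tx": -0.001, "ty": -0.001, "tz": 0.02, "turn": 0.0, "fingers": 5},
  {"tx": 0.0, "ty": 0.0, "tz": 0.03, "turn": 0.0, "fingers": 5},
  {"tx": 0.0, "ty": 0.0, "tz": 0.025, "turn": 0.0, "fingers": 5},
  {"tx": 0.0, "ty": 0.0, "tz": 0.012, "turn": 0.0, "fingers": 5},
  {"tx": 0.0, "ty": 0.0, "tz": 0.005, "turn": 0.0, "fingers": 5},
  {"tx": 0.0, "ty": 0.0, "tz": 0.002, "turn": 0.0, "fingers": 5},
  {"tx": 0.0, "ty": 0.0, "tz": 0.0, "turn": 0.0, "fingers": 5},
  {"tx": 0.0, "ty": 0.0, "tz": 0.0, "turn": 0.0, "fingers": 5},
  {"tx": 0.0, "ty": 0.0, "tz": 0.0, "turn": 0.0, "fingers": 25},
  {"tx": 0.0, "ty": 0.0, "tz": 0.0, "turn": 0.0, "fingers": 50},
  {"tx": 0.0, "ty": 0.0, "tz": 0.0, "turn": 0.0, "fingers": 50},
  {"tx": 0.0, "ty": 0.0, "tz": 0.0, "turn": 0.0, "fingers": 50},
  {"tx": 0.0, "ty": 0.0, "tz": 0.0, "turn": 0.0, "fingers": 50},
  {"tx": 0.0, "ty": 0.0, "tz": -0.02, "turn": 0.0, "fingers": 50},
  {"tx": 0.0, "ty": 0.0, "tz": -0.03, "turn": 0.0, "fingers": 50},
  {"tx": 0.0, "ty": 0.0, "tz": -0.04, "turn": 0.0, "fingers": 50},
  {"tx": 0.0, "ty": 0.0, "tz": -0.04, "turn": 0.0, "fingers": 50},
  {"tx": 0.0, "ty": 0.0, "tz": 0.0, "turn": 0.0, "fingers": 50},
])

```text
time: 26.9
eef_pos: [0.5128, 0.4229, 0.3159]
ee_rot: [-3.134, -0.046, -0.011]
wrist_force: [-0.4, 0.5, 1.0]
gripper_width: 0.501
```

```bash
python3 - <<'E'
from h import *
shot('scene','s9'); shot('top','t9')
tabs('s9',[('p1',.513,.419)],.2,.255); tabs('t9',[('p1',.513,.419)],.238,.256); tabs('t9',H,.256); tabs('s9',H,.225,.27)
go(.564,-.287,.193,.03)
W,p=cloud('t9');X,Y,Z=W[...,0],W[...,1],W[...,2]
q=W[(Z>.07)&(Z<.09)&(X>.33)&(X<.49)&(abs(Y+.16)<.09)]; print('beaker',len(q),np.median(q,0))
b=cv2.imread('pics/s9.png'); cv2.imwrite('pics/c9.png',cv2.resize(b[60:360,90:490],(800,600),interpolation=2))
E
```

```text
s9 p1 145 [0.5139 0.4198] [0.03  0.019] 10.5 z 0.2469
t9 h2 63 [ 0.5616 -0.192 ] [0.029 0.015] 0.3 z 0.2632
t9 h3 62 [ 0.5655 -0.2871] [0.028 0.014] 2.5 z 0.2632
t9 h4 60 [ 0.5667 -0.3818] [0.027 0.014] 1.8 z 0.2628
s9 h2 178 [ 0.5656 -0.1942] [0.029 0.014] 0.7 z 0.2614
s9 h3 177 [ 0.5686 -0.2892] [0.028 0.014] 2.8 z 0.2609
s9 h4 177 [ 0.5709 -0.384 ] [0.03  0.013] 0.3 z 0.2614
t 27.0 pos [0.5115 0.4206 0.3103] yaw 0.03 tilt 0.1 turn -0.0 before [0.0312 0.709  0.1166] after [0.0311 0.709  0.1166] w 0.499 F [-0.1 -1.  -0.6] q [-0.31  0.57 -0.71  1.34  0.37  1.36 -2.56]
beaker 85 [ 0.39907729 -0.15827979  0.08445314]
```

View pics/c9.png

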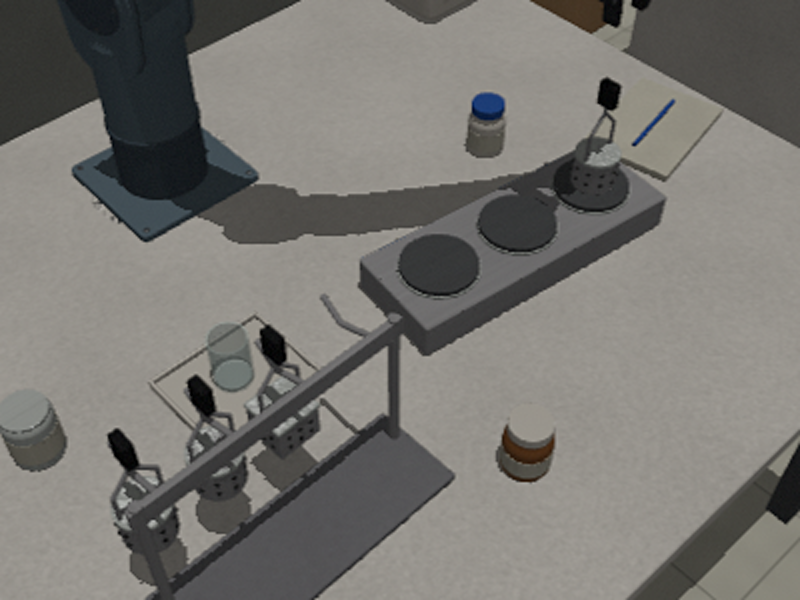

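The round stands upright on the far plate at picture (592,170), and the others are undisturbed. Next is hook 3.

Emit:
jog_arm([
  {"tx": 0.0, "ty": 0.02, "tz": 0.0, "turn": 0.0, "fingers": 50},
  {"tx": 0.002, "ty": 0.04, "tz": 0.0, "turn": 0.0, "fingers": 50},
  {"tx": 0.002, "ty": 0.045, "tz": 0.0, "turn": 0.0, "fingers": 50},
  {"tx": 0.002, "ty": 0.045, "tz": 0.0, "turn": 0.0, "fingers": 50},
  {"tx": 0.002, "ty": 0.045, "tz": 0.0, "turn": 0.0, "fingers": 50},
  {"tx": 0.002, "ty": 0.045, "tz": 0.0, "turn": 0.0, "fingers": 50},
  {"tx": 0.002, "ty": 0.045, "tz": 0.0, "turn": 0.0, "fingers": 50},
  {"tx": 0.002, "ty": 0.045, "tz": 0.0, "turn": 0.0, "fingers": 50},
  {"tx": 0.002, "ty": 0.045, "tz": 0.0, "turn": 0.0, "fingers": 50},
  {"tx": 0.002, "ty": 0.045, "tz": 0.0, "turn": 0.0, "fingers": 50},
  {"tx": 0.002, "ty": 0.045, "tz": 0.0, "turn": 0.0, "fingers": 50},
  {"tx": 0.002, "ty": 0.045, "tz": 0.0, "turn": 0.0, "fingers": 50},
  {"tx": 0.002, "ty": 0.045, "tz": 0.0, "turn": 0.0, "fingers": 50},
  {"tx": 0.002, "ty": 0.045, "tz": 0.0, "turn": 0.0, "fingers": 50},
  {"tx": 0.002, "ty": 0.045, "tz": 0.0, "turn": 0.0, "fingers": 50},
  {"tx": 0.002, "ty": 0.04, "tz": 0.0, "turn": 0.0, "fingers": 50},
  {"tx": 0.002, "ty": 0.025, "tz": 0.0, "turn": 0.0, "fingers": 50},
  {"tx": 0.0, "ty": 0.0, "tz": 0.0, "turn": 0.0, "fingers": 50},
  {"tx": 0.0, "ty": 0.0, "tz": 0.0, "turn": 0.0, "fingers": 50},
])

```text
time: 28.9
eef_pos: [0.5637, -0.288, 0.3077]
ee_rot: [-3.139, -0.046, 0.004]
wrist_force: [-0.2, 0.1, 0.1]
gripper_width: 0.496
```

```bash
python3 - <<'E'
from h import *
go(.565,-.288,.193,.03)
E
```

```text
t 28.9 pos [ 0.5637 -0.288   0.3077] yaw 0.029 tilt 0.18 turn -0.001 before [0.0016 0.0002 0.1147] after [0.0016 0.0002 0.1147] w 0.496 F [-0.2  0.1  0.1] q [ 0.77  0.48 -0.54  1.43  0.25  1.3  -1.33]
```

Emit:
jog_arm([
  {"tx": 0.0015, "ty": 0.0, "tz": 0.03, "turn": 0.0, "fingers": 50},
  {"tx": 0.0, "ty": 0.0, "tz": 0.03, "turn": 0.0, "fingers": 50},
  {"tx": 0.0, "ty": 0.0, "tz": 0.03, "turn": 0.0, "fingers": 50},
  {"tx": 0.0, "ty": 0.0, "tz": 0.025, "turn": 0.0, "fingers": 50},
  {"tx": 0.0, "ty": 0.0, "tz": 0.0, "turn": 0.0, "fingers": 50},
  {"tx": 0.0, "ty": 0.0, "tz": 0.0, "turn": 0.0, "fingers": 50},
  {"tx": 0.0, "ty": 0.0, "tz": 0.0, "turn": 0.0, "fingers": 5},
  {"tx": 0.0, "ty": 0.0, "tz": 0.0, "turn": 0.0, "fingers": 5},
  {"tx": 0.0, "ty": 0.0, "tz": 0.0, "turn": 0.0, "fingers": 5},
  {"tx": 0.0, "ty": 0.0, "tz": 0.0, "turn": 0.0, "fingers": 5},
  {"tx": 0.0, "ty": 0.0, "tz": 0.0, "turn": 0.0, "fingers": 5},
  {"tx": 0.0, "ty": 0.0, "tz": 0.0, "turn": 0.0, "fingers": 5},
])

```text
time: 30.1
eef_pos: [0.5662, -0.2889, 0.1951]
ee_rot: [3.14, 0.046, 0.001]
wrist_force: [-0.5, -1.1, 2.9]
gripper_width: 0.154
```

Emit:
jog_arm([
  {"tx": 0.0, "ty": 0.0, "tz": -0.01, "turn": 0.0, "fingers": 5},
  {"tx": 0.0, "ty": 0.0, "tz": -0.015, "turn": 0.0, "fingers": 5},
  {"tx": 0.0, "ty": 0.0, "tz": -0.015, "turn": 0.0, "fingers": 5},
  {"tx": 0.0, "ty": 0.0, "tz": 0.0, "turn": 0.0, "fingers": 5},
  {"tx": -0.01, "ty": 0.0, "tz": 0.0, "turn": 0.0, "fingers": 5},
  {"tx": -0.015, "ty": 0.0, "tz": 0.0, "turn": 0.0, "fingers": 5},
  {"tx": -0.02, "ty": 0.0, "tz": 0.0, "turn": 0.0, "fingers": 5},
  {"tx": -0.02, "ty": 0.0, "tz": 0.0, "turn": 0.0, "fingers": 5},
  {"tx": -0.02, "ty": 0.0, "tz": 0.0, "turn": 0.0, "fingers": 5},
  {"tx": -0.01, "ty": 0.0, "tz": 0.0, "turn": 0.0, "fingers": 5},
  {"tx": 0.0, "ty": 0.0, "tz": 0.0, "turn": 0.0, "fingers": 5},
  {"tx": 0.0, "ty": 0.0, "tz": -0.02, "turn": 0.0, "fingers": 5},
  {"tx": 0.0, "ty": 0.0, "tz": -0.03, "turn": 0.0, "fingers": 5},
  {"tx": 0.0, "ty": 0.0, "tz": 0.0, "turn": 0.0, "fingers": 5},
])

```text
time: 31.5
eef_pos: [0.4742, -0.2917, 0.2881]
ee_rot: [3.138, 0.048, 0.01]
wrist_force: [-0.2, -0.4, -2.0]
gripper_width: 0.157
```

```bash
python3 - <<'E'
from h import *
go(.496,.280,.28,.03)
E
```

```text
t 31.5 pos [ 0.4742 -0.2917  0.2881] yaw 0.031 tilt 0.42 turn 0.001 before [ 0.0392 -0.5708  0.0065] after [ 0.0389 -0.5708  0.0065] w 0.157 F [-0.2 -0.4 -2. ] q [ 0.91  0.34 -0.56  1.67  0.19  1.17 -1.24]
```

Emit:
jog_arm([
  {"tx": 0.0, "ty": -0.02, "tz": 0.0, "turn": 0.0, "fingers": 5},
  {"tx": 0.0, "ty": -0.04, "tz": 0.0, "turn": 0.0, "fingers": 5},
  {"tx": 0.0, "ty": -0.045, "tz": 0.0, "turn": 0.0, "fingers": 5},
  {"tx": 0.003, "ty": -0.045, "tz": 0.0, "turn": 0.0, "fingers": 5},
  {"tx": 0.004, "ty": -0.045, "tz": 0.0, "turn": 0.0, "fingers": 5},
  {"tx": 0.004, "ty": -0.045, "tz": 0.0, "turn": 0.0, "fingers": 5},
  {"tx": 0.004, "ty": -0.045, "tz": 0.0, "turn": 0.0, "fingers": 5},
  {"tx": 0.004, "ty": -0.045, "tz": 0.0, "turn": 0.0, "fingers": 5},
  {"tx": 0.004, "ty": -0.045, "tz": 0.0, "turn": 0.0, "fingers": 5},
  {"tx": 0.004, "ty": -0.045, "tz": 0.0, "turn": 0.0, "fingers": 5},
  {"tx": 0.004, "ty": -0.045, "tz": 0.0, "turn": 0.0, "fingers": 5},
  {"tx": 0.004, "ty": -0.045, "tz": 0.0, "turn": 0.0, "fingers": 5},
  {"tx": 0.003, "ty": -0.036, "tz": 0.0, "turn": 0.0, "fingers": 5},
  {"tx": 0.001, "ty": -0.025, "tz": 0.0, "turn": 0.0, "fingers": 5},
  {"tx": 0.0, "ty": 0.0, "tz": 0.0, "turn": 0.0, "fingers": 5},
  {"tx": 0.0, "ty": 0.0, "tz": 0.0, "turn": 0.0, "fingers": 5},
])

```text
time: 33.1
eef_pos: [0.4915, 0.2813, 0.2831]
ee_rot: [3.14, 0.051, -0.004]
wrist_force: [0.4, -1.4, -2.6]
gripper_width: 0.159
```

```bash
python3 - <<'E'
from h import *
go(.496,.280,.179)
shot('scene','s10'); W,p=cloud('s10'); X,Y,Z=W[...,0],W[...,1],W[...,2]
for lo in np.arange(.15,.29,.02):
    m=(Z>lo)&(Z<=lo+.02)&(abs(X-.496)<.06)&(abs(Y-.28)<.06)
    if m.sum()>2: q=W[m]; print(lo.round(3),m.sum(),q.min(0)[:2].round(3),q.max(0)[:2].round(3))
E
```

```text
t 33.1 pos [0.4915 0.2813 0.2831] yaw 0.032 tilt 0.14 turn 0 before [0.0047 0.0014 0.104 ] after [0.0047 0.0014 0.104 ] w 0.159 F [ 0.4 -1.4 -2.6] q [-0.    0.43 -0.8   1.64  0.32  1.22 -2.41]
0.17 106 [0.466 0.248] [0.525 0.294]
0.19 138 [0.466 0.248] [0.526 0.303]
0.21 323 [0.459 0.248] [0.526 0.318]
0.23 129 [0.462 0.249] [0.525 0.314]
0.25 31 [0.491 0.25 ] [0.498 0.312]
0.27 35 [0.489 0.253] [0.498 0.305]
```

Emit:
jog_arm([
  {"tx": 0.003, "ty": 0.001, "tz": 0.02, "turn": 0.0, "fingers": 5},
  {"tx": 0.0, "ty": 0.0, "tz": 0.03, "turn": 0.0, "fingers": 5},
  {"tx": 0.0, "ty": 0.0, "tz": 0.03, "turn": 0.0, "fingers": 5},
  {"tx": 0.0, "ty": 0.0, "tz": 0.015, "turn": 0.0, "fingers": 5},
  {"tx": 0.0, "ty": 0.0, "tz": 0.006, "turn": 0.0, "fingers": 5},
  {"tx": 0.0, "ty": 0.0, "tz": 0.002, "turn": 0.0, "fingers": 5},
  {"tx": 0.0, "ty": 0.0, "tz": 0.0, "turn": 0.0, "fingers": 5},
  {"tx": 0.0, "ty": 0.0, "tz": 0.0, "turn": 0.0, "fingers": 5},
  {"tx": 0.0, "ty": 0.0, "tz": 0.0, "turn": 0.0, "fingers": 25},
  {"tx": 0.0, "ty": 0.0, "tz": 0.0, "turn": 0.0, "fingers": 50},
  {"tx": 0.0, "ty": 0.0, "tz": 0.0, "turn": 0.0, "fingers": 50},
  {"tx": 0.0, "ty": 0.0, "tz": 0.0, "turn": 0.0, "fingers": 50},
  {"tx": 0.0, "ty": 0.0, "tz": 0.0, "turn": 0.0, "fingers": 50},
  {"tx": 0.0, "ty": 0.0, "tz": -0.02, "turn": 0.0, "fingers": 50},
  {"tx": 0.0, "ty": 0.0, "tz": -0.03, "turn": 0.0, "fingers": 50},
  {"tx": 0.0, "ty": 0.0, "tz": -0.04, "turn": 0.0, "fingers": 50},
  {"tx": 0.0, "ty": 0.0, "tz": -0.04, "turn": 0.0, "fingers": 50},
  {"tx": 0.0, "ty": 0.0, "tz": 0.0, "turn": 0.0, "fingers": 50},
])

```text
time: 34.95
eef_pos: [0.498, 0.2821, 0.3171]
ee_rot: [-3.137, -0.047, -0.012]
wrist_force: [-0.1, 0.8, 0.0]
gripper_width: 0.503
```

```bash
python3 - <<'E'
from h import *
shot('scene','s11'); tabs('s11',[('p1',.513,.419),('p2',.497,.28)],.2,.255); tabs('s11',H,.225,.27)
go(.567,-.383,.193,.03)
E
```

```text
s11 p1 145 [0.5148 0.4183] [0.016 0.031] 85.2 z 0.247
s11 p2 148 [0.4983 0.2783] [0.015 0.032] 89.4 z 0.2474
s11 h2 178 [ 0.5652 -0.1941] [0.03  0.015] 4.5 z 0.2612
s11 h4 177 [ 0.5622 -0.3849] [0.046 0.013] 3.5 z 0.2613
t 35.0 pos [0.4971 0.281  0.3142] yaw 0.03 tilt 0.3 turn -0.0 before [0.0495 0.6661 0.1199] after [0.0494 0.6661 0.1199] w 0.501 F [-0.1 -0.5 -0.9] q [ 0.01  0.41 -0.81  1.59  0.31  1.27 -2.39]
```

Plate 2 is good (tab at (0.498, 0.278), z 0.247). Hook 4 is last.

Emit:
jog_arm([
  {"tx": 0.0, "ty": 0.02, "tz": 0.0, "turn": 0.0, "fingers": 50},
  {"tx": 0.003, "ty": 0.04, "tz": 0.0, "turn": 0.0, "fingers": 50},
  {"tx": 0.003, "ty": 0.045, "tz": 0.0, "turn": 0.0, "fingers": 50},
  {"tx": 0.003, "ty": 0.045, "tz": 0.0, "turn": 0.0, "fingers": 50},
  {"tx": 0.003, "ty": 0.045, "tz": 0.0, "turn": 0.0, "fingers": 50},
  {"tx": 0.003, "ty": 0.045, "tz": 0.0, "turn": 0.0, "fingers": 50},
  {"tx": 0.003, "ty": 0.045, "tz": 0.0, "turn": 0.0, "fingers": 50},
  {"tx": 0.004, "ty": 0.045, "tz": 0.0, "turn": 0.0, "fingers": 50},
  {"tx": 0.004, "ty": 0.045, "tz": 0.0, "turn": 0.0, "fingers": 50},
  {"tx": 0.004, "ty": 0.045, "tz": 0.0, "turn": 0.0, "fingers": 50},
  {"tx": 0.004, "ty": 0.045, "tz": 0.0, "turn": 0.0, "fingers": 50},
  {"tx": 0.004, "ty": 0.045, "tz": 0.0, "turn": 0.0, "fingers": 50},
  {"tx": 0.004, "ty": 0.045, "tz": 0.0, "turn": 0.0, "fingers": 50},
  {"tx": 0.004, "ty": 0.045, "tz": 0.0, "turn": 0.0, "fingers": 50},
  {"tx": 0.003, "ty": 0.04, "tz": 0.0, "turn": 0.0, "fingers": 50},
  {"tx": 0.0, "ty": 0.026, "tz": 0.0, "turn": 0.0, "fingers": 50},
  {"tx": 0.0, "ty": 0.0, "tz": 0.0, "turn": 0.0, "fingers": 50},
  {"tx": 0.0, "ty": 0.0, "tz": 0.0, "turn": 0.0, "fingers": 50},
])

```text
time: 36.8
eef_pos: [0.5643, -0.384, 0.3098]
ee_rot: [-3.139, -0.046, 0.003]
wrist_force: [-0.4, 0.1, 0.2]
gripper_width: 0.502
```

```bash
python3 - <<'E'
from h import *
go(.567,-.383,.193,.03); shot('wrist','w12'); tabs('w12',H,.256)
E
```

```text
t 36.8 pos [ 0.5643 -0.384   0.3098] yaw 0.03 tilt 0.15 turn -0.0 before [ 0.0029 -0.0007  0.1168] after [ 0.0029 -0.0007  0.1168] w 0.502 F [-0.4  0.1  0.2] q [ 0.87  0.58 -0.56  1.28  0.3   1.36 -1.22]
w12 h2 654 [ 0.564  -0.1956] [0.027 0.015] 3.3 z 0.2617
w12 h4 596 [ 0.5699 -0.3845] [0.027 0.014] 2.2 z 0.2613
```

Emit:
jog_arm([
  {"tx": 0.003, "ty": 0.0, "tz": 0.03, "turn": 0.0, "fingers": 50},
  {"tx": 0.0, "ty": 0.0, "tz": 0.03, "turn": 0.0, "fingers": 50},
  {"tx": 0.0, "ty": 0.0, "tz": 0.03, "turn": 0.0, "fingers": 50},
  {"tx": 0.0, "ty": 0.0, "tz": 0.026, "turn": 0.0, "fingers": 50},
  {"tx": 0.0, "ty": 0.0, "tz": 0.0, "turn": 0.0, "fingers": 50},
  {"tx": 0.0, "ty": 0.0, "tz": 0.0, "turn": 0.0, "fingers": 50},
  {"tx": 0.0, "ty": 0.0, "tz": 0.0, "turn": 0.0, "fingers": 5},
  {"tx": 0.0, "ty": 0.0, "tz": 0.0, "turn": 0.0, "fingers": 5},
  {"tx": 0.0, "ty": 0.0, "tz": 0.0, "turn": 0.0, "fingers": 5},
  {"tx": 0.0, "ty": 0.0, "tz": 0.0, "turn": 0.0, "fingers": 5},
  {"tx": 0.0, "ty": 0.0, "tz": 0.0, "turn": 0.0, "fingers": 5},
  {"tx": 0.0, "ty": 0.0, "tz": 0.0, "turn": 0.0, "fingers": 5},
])

```text
time: 38.05
eef_pos: [0.5681, -0.3842, 0.1961]
ee_rot: [-3.141, -0.047, -0.001]
wrist_force: [-0.8, 1.7, 4.8]
gripper_width: 0.153
```

Emit:
jog_arm([
  {"tx": 0.0, "ty": 0.0, "tz": -0.01, "turn": 0.0, "fingers": 5},
  {"tx": 0.0, "ty": 0.0, "tz": -0.015, "turn": 0.0, "fingers": 5},
  {"tx": 0.0, "ty": 0.0, "tz": -0.015, "turn": 0.0, "fingers": 5},
  {"tx": 0.0, "ty": 0.0, "tz": 0.0, "turn": 0.0, "fingers": 5},
  {"tx": -0.01, "ty": 0.0, "tz": 0.0, "turn": 0.0, "fingers": 5},
  {"tx": -0.015, "ty": 0.0, "tz": 0.0, "turn": 0.0, "fingers": 5},
  {"tx": -0.02, "ty": 0.0, "tz": 0.0, "turn": 0.0, "fingers": 5},
  {"tx": -0.02, "ty": 0.0, "tz": 0.0, "turn": 0.0, "fingers": 5},
  {"tx": -0.02, "ty": 0.0, "tz": 0.0, "turn": 0.0, "fingers": 5},
  {"tx": -0.02, "ty": 0.0, "tz": 0.0, "turn": 0.0, "fingers": 5},
  {"tx": 0.0, "ty": 0.0, "tz": 0.0, "turn": 0.0, "fingers": 5},
  {"tx": 0.0, "ty": 0.0, "tz": -0.02, "turn": 0.0, "fingers": 5},
  {"tx": 0.0, "ty": 0.0, "tz": -0.03, "turn": 0.0, "fingers": 5},
  {"tx": 0.0, "ty": 0.0, "tz": 0.0, "turn": 0.0, "fingers": 5},
])

```text
time: 39.45
eef_pos: [0.4649, -0.3883, 0.289]
ee_rot: [3.138, 0.047, 0.008]
wrist_force: [1.5, -0.1, -1.9]
gripper_width: 0.154
```

```bash
python3 - <<'E'
from h import *
go(.477,.141,.28,.03)
E
```

```text
t 39.45 pos [ 0.4649 -0.3883  0.289 ] yaw 0.03 tilt 0.36 turn -0.0 before [ 0.0278 -0.5287  0.0071] after [ 0.0279 -0.5287  0.0071] w 0.154 F [ 1.5 -0.1 -1.9] q [ 1.04  0.44 -0.59  1.54  0.26  1.23 -1.13]
```

Emit:
jog_arm([
  {"tx": 0.0, "ty": -0.02, "tz": 0.0, "turn": 0.0, "fingers": 5},
  {"tx": 0.002, "ty": -0.04, "tz": 0.0, "turn": 0.0, "fingers": 5},
  {"tx": 0.002, "ty": -0.045, "tz": 0.0, "turn": 0.0, "fingers": 5},
  {"tx": 0.002, "ty": -0.045, "tz": 0.0, "turn": 0.0, "fingers": 5},
  {"tx": 0.002, "ty": -0.045, "tz": 0.0, "turn": 0.0, "fingers": 5},
  {"tx": 0.002, "ty": -0.045, "tz": 0.0, "turn": 0.0, "fingers": 5},
  {"tx": 0.002, "ty": -0.045, "tz": 0.0, "turn": 0.0, "fingers": 5},
  {"tx": 0.003, "ty": -0.045, "tz": 0.0, "turn": 0.0, "fingers": 5},
  {"tx": 0.003, "ty": -0.045, "tz": 0.0, "turn": 0.0, "fingers": 5},
  {"tx": 0.003, "ty": -0.045, "tz": 0.0, "turn": 0.0, "fingers": 5},
  {"tx": 0.003, "ty": -0.045, "tz": 0.0, "turn": 0.0, "fingers": 5},
  {"tx": 0.003, "ty": -0.04, "tz": 0.0, "turn": 0.0, "fingers": 5},
  {"tx": 0.001, "ty": -0.024, "tz": 0.0, "turn": 0.0, "fingers": 5},
  {"tx": 0.0, "ty": 0.0, "tz": 0.0, "turn": 0.0, "fingers": 5},
  {"tx": 0.0, "ty": 0.0, "tz": 0.0, "turn": 0.0, "fingers": 5},
])

```text
time: 40.95
eef_pos: [0.4745, 0.1419, 0.2845]
ee_rot: [3.141, 0.049, -0.002]
wrist_force: [0.5, -0.0, -1.7]
gripper_width: 0.157
```

```bash
python3 - <<'E'
from h import *
go(.477,.141,.1805)
shot('scene','s13'); W,p=cloud('s13'); X,Y,Z=W[...,0],W[...,1],W[...,2]
for lo in np.arange(.15,.29,.02):
    m=(Z>lo)&(Z<=lo+.02)&(abs(X-.478)<.06)&(abs(Y-.141)<.06)
    if m.sum()>2: q=W[m]; print(lo.round(3),m.sum(),q.min(0)[:2].round(3),q.max(0)[:2].round(3))
E
```

```text
t 40.95 pos [0.4745 0.1419 0.2845] yaw 0.031 tilt 0.09 turn 0 before [0.0026 0.0009 0.104 ] after [0.0026 0.0009 0.104 ] w 0.157 F [ 0.5 -0.  -1.7] q [ 0.34  0.29 -0.87  1.8   0.24  1.16 -2.14]
0.17 102 [0.452 0.109] [0.508 0.159]
0.19 141 [0.448 0.109] [0.509 0.165]
0.21 313 [0.443 0.11 ] [0.51  0.175]
0.23 177 [0.444 0.11 ] [0.511 0.175]
0.25 34 [0.471 0.11 ] [0.481 0.173]
0.27 41 [0.475 0.112] [0.482 0.171]
```

Emit:
jog_arm([
  {"tx": 0.002, "ty": 0.001, "tz": 0.02, "turn": 0.0, "fingers": 5},
  {"tx": 0.0, "ty": 0.0, "tz": 0.03, "turn": 0.0, "fingers": 5},
  {"tx": 0.0, "ty": 0.0, "tz": 0.03, "turn": 0.0, "fingers": 5},
  {"tx": 0.0, "ty": 0.0, "tz": 0.015, "turn": 0.0, "fingers": 5},
  {"tx": 0.0, "ty": 0.0, "tz": 0.006, "turn": 0.0, "fingers": 5},
  {"tx": 0.0, "ty": 0.0, "tz": 0.002, "turn": 0.0, "fingers": 5},
  {"tx": 0.0, "ty": 0.0, "tz": 0.0, "turn": 0.0, "fingers": 5},
  {"tx": 0.0, "ty": 0.0, "tz": 0.0, "turn": 0.0, "fingers": 5},
  {"tx": 0.0, "ty": 0.0, "tz": 0.0, "turn": 0.0, "fingers": 25},
  {"tx": 0.0, "ty": 0.0, "tz": 0.0, "turn": 0.0, "fingers": 50},
  {"tx": 0.0, "ty": 0.0, "tz": 0.0, "turn": 0.0, "fingers": 50},
  {"tx": 0.0, "ty": 0.0, "tz": 0.0, "turn": 0.0, "fingers": 50},
  {"tx": 0.0, "ty": 0.0, "tz": 0.0, "turn": 0.0, "fingers": 50},
  {"tx": 0.0, "ty": 0.0, "tz": -0.02, "turn": 0.0, "fingers": 50},
  {"tx": 0.0, "ty": 0.0, "tz": -0.03, "turn": 0.0, "fingers": 50},
  {"tx": 0.0, "ty": 0.0, "tz": -0.04, "turn": 0.0, "fingers": 50},
  {"tx": 0.0, "ty": 0.0, "tz": -0.04, "turn": 0.0, "fingers": 50},
  {"tx": 0.0, "ty": 0.0, "tz": -0.03, "turn": 0.0, "fingers": 50},
  {"tx": 0.0, "ty": 0.0, "tz": 0.0, "turn": 0.0, "fingers": 50},
  {"tx": 0.0, "ty": 0.0, "tz": 0.0, "turn": 0.0, "fingers": 50},
])

```text
time: 43.0
eef_pos: [0.4772, 0.1411, 0.3426]
ee_rot: [3.141, 0.047, 0.001]
wrist_force: [0.9, -0.6, -0.4]
gripper_width: 0.499
```

```bash
python3 - <<'E'
from h import *
P=[('p1',.513,.419),('p2',.497,.28),('p3',.479,.141)]
shot('scene','s14'); shot('top','t14'); tabs('s14',P,.2,.255); tabs('s14',H,.225,.27)
W,p=cloud('t14');X,Y,Z=W[...,0],W[...,1],W[...,2]
q=W[(Z>.06)&(Z<.095)&(X>.33)&(X<.49)&(abs(Y+.16)<.09)]; print('beaker',len(q),np.median(q,0),np.percentile(q[:,2],95), cv2.minAreaRect(q[:,:2].astype(np.float32)))
print(arm.sense()['time'],arm.sense()['eef_pos'])
b=cv2.imread('pics/s14.png'); cv2.imwrite('pics/c14.png',cv2.resize(b[60:360,90:490],(800,600),interpolation=2))
E
```

```text
s14 p1 144 [0.5144 0.4174] [0.018 0.031] 89.8 z 0.2468
s14 p2 148 [0.498  0.2783] [0.016 0.034] 83.5 z 0.2467
s14 p3 149 [0.479  0.1415] [0.031 0.016] 4.0 z 0.2467
s14 h2 179 [ 0.566  -0.1943] [0.029 0.014] 1.7 z 0.2614
beaker 114 [ 0.39971141 -0.16116303  0.08256947] 0.08796358802045957 ((0.39994215965270996, -0.15930750966072083), (0.05327199399471283, 0.05500885844230652), 50.96977233886719)
43.1 [0.47645794 0.1407073  0.34127271]
```

View pics/c14.png

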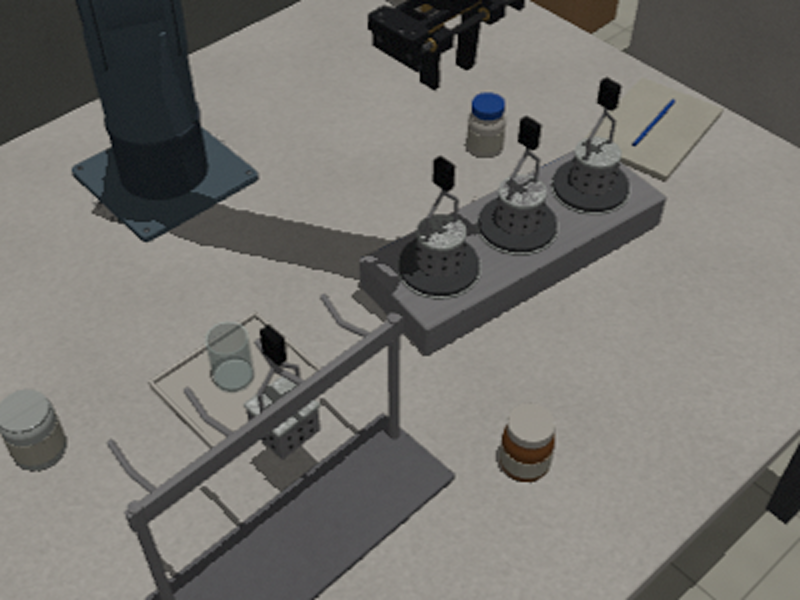

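The last picture shows three rounds upright on the plates, the square on hook 2 and the beaker upright in the tray at (232,358). The gripper is clear of everything, so I'll hand in.

```bash
python3 -c "
from bench import arm
print(arm.hand_in())"
```

```text
the job is handed in; nothing more can be done
None
```

The job is handed in at about 43 s on the robot's clock, with no verdict reported. I moved the beaker into the tray first. The one square canister present now hangs on the second hook, and the three round canisters present each stand on their own plate.

**Last checks** (cameras, just before hand-in):
- **Beaker:** it stands upright in the tray at about (0.400, -0.160), some 13 mm from the tray's centre.
- **Round canisters:** they stand upright, with their axes about 2 mm from the plate centres and their tab tops at 0.247 m, as expected.
- **Square canister:** it hangs on the second hook with its tab top at 0.261 m, about 4 mm from the hook point in the scene view.
- **Bystanders and gripper:** the jars and the can look unmoved in the picture, and the gripper is clear of everything.

**What disagreed:** the real fingertips sit about 34 mm higher than the reported tool position. Because of this, the first grasp of the square canister closed above its tab with about 5 N of contact. I measured the offset in three pictures and used it for every grasp after that.

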